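# Close a sample tin in the ratchet clamp

### The job

Lay the square sample tin down in the ratchet clamp's cradle with its lid towards the ram and let go. Pump the clamp's trigger until the ram has pressed the lid fully home and the trigger goes firm, but do not force it further or the tin dents; then press the release so that the ram springs all the way back, leaving the closed tin in the cradle. Do not push the lid or the ram with the hand, and leave the other things on the table where they are.

Things in the scene. Friction and masses are not known exactly. Their poses are not given: they have to be found in the camera images.
- tin: Square metal sample tin lying on its side, bare aluminium, 100 long (x) x 50 wide (y) x 50 high (z) mm, about 0.25 kg. Origin: centre of its underside. Its open end with the push-in lid is at -x; the other end (+x) is closed and flat. Grip it across y, from above, near the middle of its length.
- lid_face (a point): Centre of the outer face of the tin's lid: a steel plate 44 x 44 x 3 mm on a round neck that slides into the tin's -x end. In the tin's frame it lies at z = 25.5 mm and x = -65 to -62 mm at the start (lid 9 to 12 mm proud), x = -53 mm when fully home (plate against the tin). The lid slides in stiffly, at about 8 N, and stays where it is pushed.
- lid: The lid itself (its frame is parallel to the tin's). Not to be pushed by hand.
- press: One-hand ratchet clamp on a 295 x 90 x 10 mm plate. Origin under the plate, x = the way the ram presses, z up. In mm from -x: fixed upright grip (x -125 to -113, top z 137), trigger, grey head (x -130 to -17, 48 wide, top z 70) with the release pad on top, ram with round nose, cradle, anvil block (56 wide, top z 63).
- cradle (a point): Middle of the cradle floor, at x 75, z 10 mm of press, axes alike. An open channel along x, 54 mm between side walls 12 mm high, with flared lips to 21 mm above the floor, 78 mm wide over all. The tin lies on this floor along x, lid to -x (to the ram), between the nose and the anvil with some 20 mm to spare; the ram slides it up to the anvil.
- nose: Round rubber nose of the ram, 34 mm across, springy (14 N per mm). The tin dents above 34 N on the lid, some 20 N at the trigger pad; firmly home means over 15 N on the lid, about 12 to 13 N at the trigger pad. Not to be pushed by hand.
- anvil_face (a point): Centre of the face of the anvil, the locked end stop at the +x end of the cradle, 36 mm above the table. It was set somewhere from 50 to 60 mm to +x of cradle and does not move during the work.
- nose_face (a point): Centre of the nose's face, 36 mm above the table; with the ram back it is 82.5 mm to -x of cradle.
- ram (a joint): Travel of the ram in m: 0 fully back, grows as it advances, at most 0.05. A pawl holds it in steps of 6 mm while the trigger returns (a stroke that ends between steps slips back to the last step, no harm). A spring draws it back, 5 to 8 N, when the release lifts the pawls.
- trigger (a joint): Trigger angle in rad: 0 at rest, 0.55 at its stop; springs back by itself. It drives the ram 30 mm per rad, so a full stroke (0.44 or more) gains 12 mm; about 3 to 5 strokes close the tin, the last one usually cut short by the firm stop.
- trigger_pad (a point): Pushing point on the trigger's front (+x) face, moving with it. Trigger: metal lever 26 wide, 8 thick, leaning to +x at rest, pulled to -x towards the fixed grip (64 mm over both). Pivot at x -85, z 50 mm of press; pad 75 mm from it, 10 below the upper end. 50 mm free to its +x. Takes 3 to 6 N, up to 11 N as the lid slides, then 2 to 3 N more per mm once home.
- release (a joint): Press of the release pad in m, 0 = up, 0.007 = fully down. Springs up by itself; 5 mm lifts the pawls. Takes 2 N at first, about 11 N at the bottom.
- release_top (a point): Centre of the top of the release pad, a black block 26 x 26 mm on the head, 85 mm above the table, at x = -26 mm of press. Pressed straight down. The trigger must be at rest.
- canister: Bystander: round can 60 across, 85 high, standing; origin at its underside.
- mug: Bystander: white mug, 85 high.
- brush: Bystander: brush lying on the table.
- screwdriver: Bystander: screwdriver lying on the table.
- jar: Bystander: amber glass jar, 120 high.
Not all that is in view belongs to the job. What is shaped like the tin but red is not meant.

How it is judged:
By the outcome, as a careful person would: the job done as asked, in the order asked, and still so for the second after the job is handed in, with the robot touching nothing.
It also fails if it takes over 70 s, if anything falls off the work surface, if the arm or the gripper's body presses on something with over 40 N, if the wrist force passes 120 N, or if a joint passes its speed limit or range.

### The arm

A 6-joint arm with a two-finger parallel gripper is mounted at the origin on the work surface. World frame = base frame: x ahead of the robot, y to its left, z up, the work surface at z = 0. Lengths are in m, angles in degrees, forces in N, time in s.
With the tool pointing down it reaches from about 0.2 to 0.875 m from the base axis. Payload 3.4 kg.
Tool frame: the origin (TCP) lies midway between the tips of the shut fingers; the grasp point (between the pads) lies 19 mm behind it (robot.pinch_z is the distance from the TCP to the grasp point, in m); z points along the fingers, y is the direction in which the jaws open and shut (so a half turn about z gives the same grasp; the last joint's range is limited). The gripper opens to 94 mm and grips with 3 to 60 N. Pads are 16 mm wide; open, the fingers measure 119 mm over their backs; the gripper's body (75 mm by 177 mm) begins 78 mm behind the grasp point.
Start: joints at [-81.016, 15.808, 86.224, -0, 77.962, -6.933], TCP at [0.158, -0.553, 0.18] pointing down, gripper open.
Joint ranges: [-165.64, 165.64], [-43.16, 119.46], [12.63, 154.43], [-67.54, 247.53], [6.08, 155.33], [-154.97, 154.97]. Speed limits (degrees/s): [147.25, 147.25, 180, 180, 180, 180].

### API

Orientations are given as a 3x3 rotation matrix whose columns are the frame's x, y, z axes.
In Python, from rig import telemetry, viewer, order, robot gives the robot as it stands.
- The arm moves only by the tool arm_command, never from a script. Its arguments are lists of equal length, an entry for each row: "fingers": the closure, from 0 (fully open) to 1 (shut); "delta_pos": the shift along the tool's x, y, z in mm, a list of three; "spin": the turn about the tool's z in rad. A call has 1 to 5 rows; each row is the pose to reach, as a shift and turn from the pose measured when the call began, along the tool's axes at that moment; what a row does not reach only later rows make up. A row lasts 1/10 s, in which the tool goes at most 50 mm and 8.59 degrees, less where a joint would pass 70% of its speed; a pose out of reach is approached as far as the arm can. A call with a gripper value outside its range is refused whole. The fingers move at their own pace and stop on an object; "newtons" is the grip in N (left out, the last holds). Time passes only in rows, so rows that repeat a pose let the fingers close. It gives the time, the measured TCP pose, the force and the opening at its end, in the units of the state.
- telemetry.get_state(): the state, without advancing time (a new reading comes with each control period).
- viewer.grab_frame(name): name is "scene" or "top" or "wrist"; returns (picture, depth): 480x640x3 uint8, blue, green, red; 480x640 float32, m along the optical axis (not along the pixel's ray), 0 where there is no reading.
- viewer.camera_model(name): a dict with "mtx" (3x3 intrinsics, pixels), "world_from_camera" (4x4, takes a point from camera to world coordinates); the wrist camera has in their place "T_tool_cam" (4x4, takes a point from camera to tool coordinates, whose origin is the TCP and whose axes are the flange's). Camera axes: x right, y up, looking along -z (the intrinsics and any distortion apply to the point x, -y, -z); pixel columns grow to the right and rows downward; lengths in m; the calibration is good to about 2 mm. A picture is of the moment at which its call begins: read the wrist's pose just before it. camera_model takes no time and is no camera call.
- order.close_job(): hands the job in, once; it reports no verdict.
The state is a dict: "time_s": time; "joint_pos": joint angles; "dq": joint speeds; "joint_efforts": joint torques, N m; "ee_pos": TCP position; "orientation": TCP orientation; "ft_force": force on the tool from outside, world axes, zero at the start; "torque": the same for the moment, N m; "grip_width": finger opening in m.
Only numpy, scipy, OpenCV 4.12 (cv2) and the standard library are available. Lean on these libraries where they do the work, as an engineer would, in place of code of your own. Each camera call takes 0.05 s, during which the arm holds its last target.

## Working session

There is one attempt and no reset: what is moved stays moved. The work goes in short steps, Python scripts to look and compute and a tool call to move; the robot and the scene stay as the last step left them, time stands still between calls to the robot, and variables do not carry over. Pictures are saved under pics/ and viewed, and the job is handed in when it is done.

Besides the shell and the picture viewer there is one more tool, called after "Call:" by a JSON object that holds its "op" and its "data", one argument or row to a line. arm_command: Moves the arm, as the interface text tells. Its arguments: {"type":"object","properties":{"fingers":{"type":"array"},"delta_pos":{"type":"array"},"spin":{"type":"array"},"newtons":{"type":"number"}},"required":["fingers","delta_pos","spin"]}

```bash
mkdir -p pics; ls
python3 - <<'E'
from rig import telemetry, viewer, order, robot
import cv2, numpy as np
s=telemetry.get_state(); print(s); print(robot, getattr(robot,'pinch_z',None))
for n in ("scene","top","wrist"):
    p,d=viewer.grab_frame(n); cv2.imwrite(f"pics/{n}0.png",p); np.savez(f"pics/{n}0.npz",p=p,d=d); print(n,viewer.camera_model(n))
E
```

```text
pics
{'time_s': 0.0, 'joint_pos': array([-8.10147563e+01,  1.58454716e+01,  8.62923018e+01, -6.39569703e-04,
        7.79638288e+01, -6.93378819e+00]), 'dq': array([ 0.07312913,  0.017647  , -0.06970334,  0.01256765, -0.11117151,
        0.01856021]), 'joint_efforts': array([-1.70988874e-04, -4.04575038e+01, -2.37225026e+01,  6.98797870e-02,
        3.46409250e-02, -1.40924799e-04]), 'ee_pos': array([ 0.15759531, -0.55234913,  0.17894651]), 'orientation': array([[ 9.61649644e-01,  2.74280659e-01, -2.87735978e-04],
       [ 2.74280734e-01, -9.61648073e-01,  1.74982524e-03],
       [ 2.03242470e-04, -1.76163925e-03, -9.99998428e-01]]), 'ft_force': array([-0.05724642,  0.1657778 ,  0.17187174]), 'torque': array([ 0.0344842 , -0.02498154,  0.0079512 ]), 'grip_width': 0.09379675458786141}
<Robot object at 0x7f2cf4b7ba10> 0.0188
scene {'mtx': array([[503.03301616,   0.        , 326.36724858],
       [  0.        , 503.03301616, 247.3287279 ],
       [  0.        ,   0.        ,   1.        ]]), 'world_from_camera': array([[ 0.75937218, -0.54707142,  0.35223111,  0.91465413],
       [ 
[... 434 characters left out ...]
0.99209073,  0.12229917, -0.02826479,  0.03872581],
       [-0.00253006,  0.20564749,  0.97862286,  1.13135778],
       [ 0.        ,  0.        ,  0.        ,  1.        ]])}
wrist {'mtx': array([[402.48755564,   0.        , 320.97475622],
       [  0.        , 402.48755564, 238.41462955],
       [  0.        ,   0.        ,   1.        ]]), 'T_tool_cam': array([[-3.23038822e-04,  9.62720938e-01,  2.70496380e-01,
         7.90532844e-02],
       [ 9.99999947e-01,  3.19954240e-04,  5.54985587e-05,
        -1.49261145e-03],
       [-3.31168394e-05,  2.70496384e-01, -9.62720990e-01,
        -2.05146720e-01],
       [ 0.00000000e+00,  0.00000000e+00,  0.00000000e+00,
         1.00000000e+00]])}
```

View pics/top0.png

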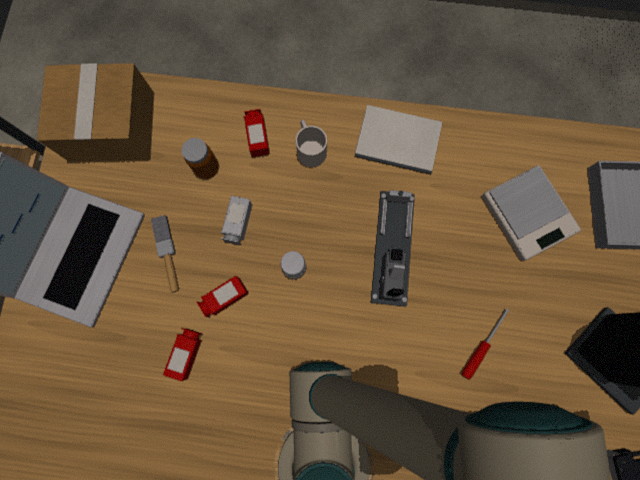

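View pics/scene0.png

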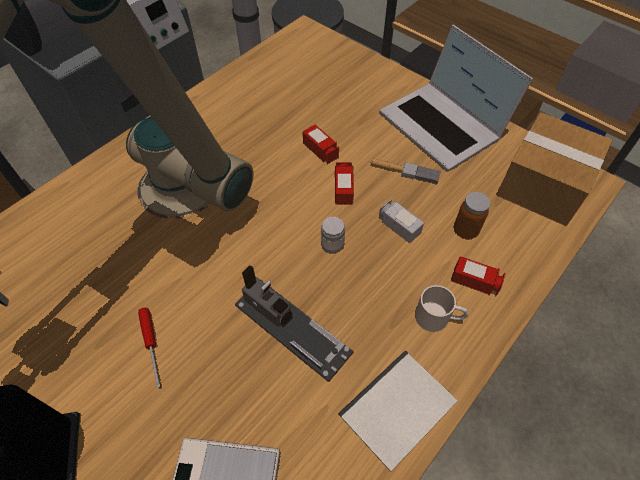

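View pics/wrist0.png

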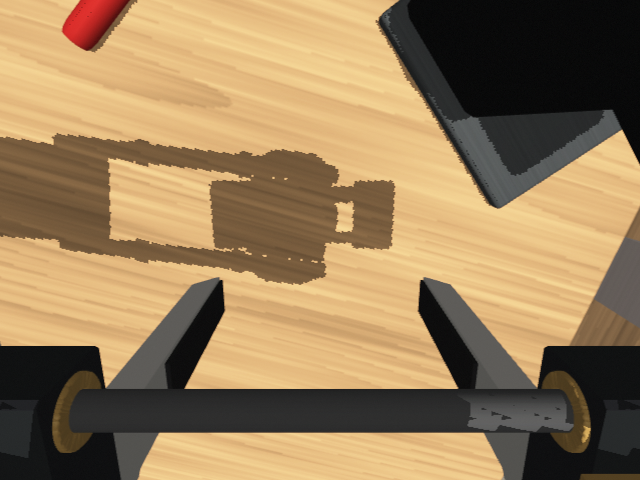

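```bash
cat > h.py <<'E'
import numpy as np, cv2
from rig import telemetry, viewer, order, robot
def w2c(n,s=None):
    m=viewer.camera_model(n)
    if n=="wrist":
        T=np.eye(4); T[:3,:3]=s['orientation']; T[:3,3]=s['ee_pos']; return m['mtx'],T@m['T_tool_cam']
    return m['mtx'],m['world_from_camera']
def ray(n,uv,z,s=None):
    K,T=w2c(n,s); uv=np.atleast_2d(uv).astype(float)
    r=np.c_[(uv[:,0]-K[0,2])/K[0,0],-(uv[:,1]-K[1,2])/K[1,1],-np.ones(len(uv))]@T[:3,:3].T
    o=T[:3,3]; return o+r*((z-o[2])/r[:,2])[:,None]
def cloud(n,d,s=None):
    K,T=w2c(n,s); v,u=np.mgrid[:480,:640]
    P=np.stack([(u-K[0,2])/K[0,0]*d,-(v-K[1,2])/K[1,1]*d,-d],-1)
    return P@T[:3,:3].T+T[:3,3]
def proj(n,P,s=None):
    K,T=w2c(n,s); p=(np.atleast_2d(P)-T[:3,3])@T[:3,:3]
    return np.c_[K[0,0]*p[:,0]/-p[:,2]+K[0,2],K[1,1]*-p[:,1]/-p[:,2]+K[1,2]]
E
python3 - <<'E'
from h import *
d=np.load('pics/top0.npz'); p=d['p']
a=cv2.resize(p[180:320,360:430],None,fx=5,fy=5,interpolation=2)[:600]
b=cv2.resize(p[185:255,205:265],None,fx=6,fy=6,interpolation=2)
b=cv2.copyMakeBorder(b,0,a.shape[0]-b.shape[0],0,0,0)
cv2.imwrite('pics/z1.png',np.hstack([a,b]))
q=np.load('pics/scene0.npz')['p']
a=cv2.resize(q[190:250,370:435],None,fx=5,fy=5,interpolation=2); b=cv2.resize(q[255:385,225:360],None,fx=4,fy=4,interpolation=2)
a=cv2.copyMakeBorder(a,0,b.shape[0]-a.shape[0],0,0,0); a=a[:, :255] if a.shape[1]+b.shape[1]>800 else a
cv2.imwrite('pics/z2.png',np.hstack([b,a]))
# masks by height
C=cloud('top',d['d'])
# table height check
tt=C[300:330,430:460,2]; print('table z',np.median(tt))
h=C[...,2]
for nm,(u0,u1,v0,v1),zl,zh in [('tin',(210,262,185,255),.04,.07),('press plate',(360,425,180,315),.006,.4)]:
    m=np.zeros((480,640),np.uint8); m[v0:v1,u0:u1]=((h[v0:v1,u0:u1]>zl)&(h[v0:v1,u0:u1]<zh))*255
    P=C[m>0]; r=cv2.minAreaRect((P[:,:2]*1000).astype(np.float32)); print(nm,len(P),r,np.percentile(P[:,2],[5,50,95])); print(cv2.boxPoints(r))
E
```

```text
table z 0.0006368961917926352
tin 859 ((553.7298583984375, 291.53973388671875), (51.635215759277344, 113.7710189819336), 85.28124237060547) [0.04403389 0.05009747 0.05376408]
[[494.9133  270.48932]
 [608.29865 261.12994]
 [612.5464  312.59015]
 [499.16107 321.94952]]
press plate 4008 ((545.2957763671875, -113.36431121826172), (348.6947326660156, 160.88790893554688), 3.6827547550201416) [0.00781107 0.01323293 0.0964534 ]
[[ 366.1414    -44.28514 ]
 [ 376.4755   -204.84082 ]
 [ 724.4502   -182.44348 ]
 [ 714.1161    -21.887802]]
```

View pics/z1.png

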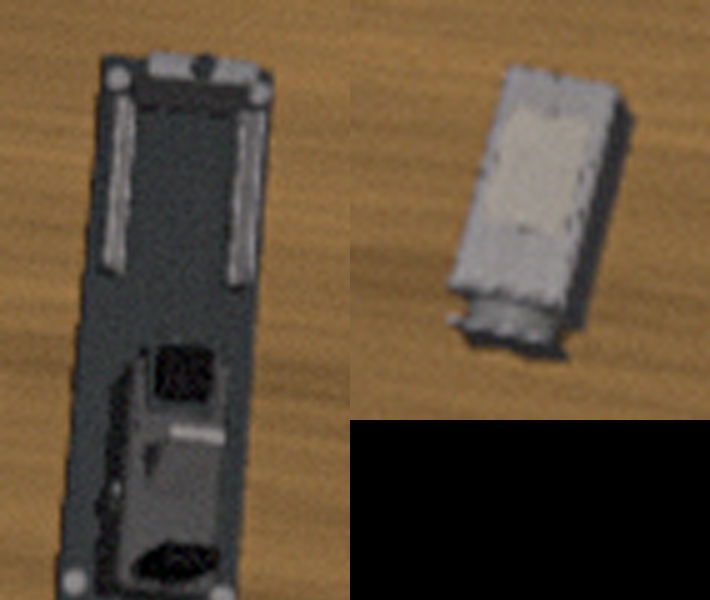

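View pics/z2.png

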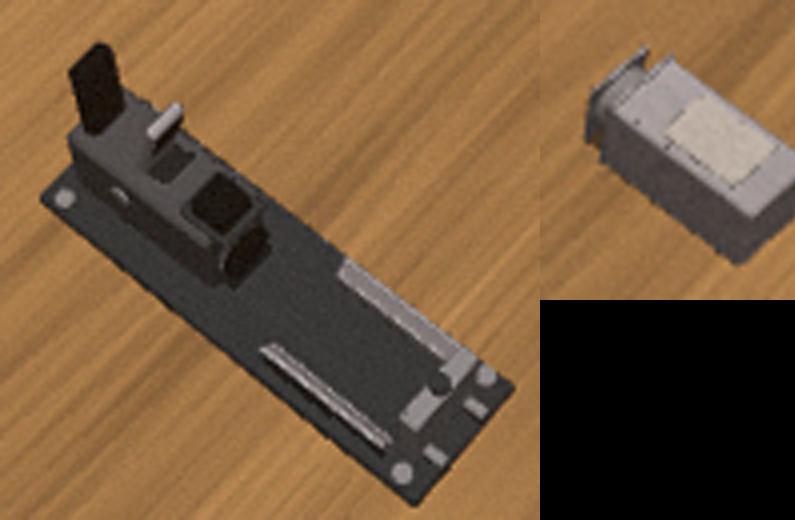

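Run:
```python
from h import *
p=np.load('pics/top0.npz')['p']; q=np.load('pics/scene0.npz')['p']
def nonwood(p):
    h=cv2.cvtColor(p,cv2.COLOR_BGR2HSV); return ((h[...,1]<95)).astype(np.uint8)*255
def box(n,p,roi,z):
    u0,u1,v0,v1=roi; m=nonwood(p); k=np.zeros_like(m); k[v0:v1,u0:u1]=m[v0:v1,u0:u1]
    k=cv2.morphologyEx(k,cv2.MORPH_OPEN,np.ones((3,3)))
    c=max(cv2.findContours(k,0,1)[0],key=cv2.contourArea)
    hull=cv2.convexHull(c)[:,0]
    ap=cv2.approxPolyDP(cv2.convexHull(c),4,True)[:,0]
    W=ray(n,c[:,0],z)[:,:2]*1000
    r=cv2.minAreaRect(W.astype(np.float32))
    print(n,z,'approx',ap.tolist()); print(np.round(ray(n,ap,z)*1000).tolist()); print(r)
box('top',p,(360,425,180,315),.01)
box('scene',q,(225,360,255,385),.01)
box('top',p,(210,262,185,255),.05)
box('scene',q,(370,430,190,250),.05)
```

```text
top 0.01 approx [[381, 191], [405, 191], [414, 197], [406, 305], [371, 302]]
[[685.0, -68.0, 10.0], [693.0, -131.0, 10.0], [679.0, -156.0, 10.0], [397.0, -159.0, 10.0], [393.0, -72.0, 10.0]]
((542.7823486328125, -112.79217529296875), (299.09698486328125, 90.36909484863281), 0.7360678315162659)
scene 0.01 approx [[243, 287], [256, 279], [270, 281], [351, 354], [327, 380], [236, 305]]
[[378.0, -115.0, 10.0], [386.0, -78.0, 10.0], [416.0, -60.0, 10.0], [687.0, -76.0, 10.0], [685.0, -157.0, 10.0], [400.0, -161.0, 10.0]]
((533.114990234375, -109.76221466064453), (310.4828796386719, 101.20405578613281), 0.33875128626823425)
top 0.05 approx [[231, 196], [247, 198], [251, 204], [239, 244], [225, 241], [221, 232]]
[[611.0, 311.0, 50.0], [610.0, 270.0, 50.0], [596.0, 257.0, 50.0], [491.0, 270.0, 50.0], [494.0, 306.0, 50.0], [515.0, 320.0, 50.0]]
((551.5686645507812, 288.07269287109375), (59.752166748046875, 120.41471862792969), 85.41605377197266)
scene 0.05 approx [[388, 201], [423, 222], [411, 241], [382, 222], [380, 208]]
[[502.0, 305.0, 50.0], [612.0, 309.0, 50.0], [622.0, 240.0, 50.0], [532.0, 240.0, 50.0], [500.0, 272.0, 50.0]]
((562.3738403320312, 275.8694152832031), (77.10874938964844, 126.98828125), 85.68123626708984)
```

Call:
{"op": "arm_command", "data": {
  "fingers": [0,0,0,0,0],
  "delta_pos": [
    [36,-30,-20],
    [72,-60,-40],
    [108,-90,-60],
    [144,-120,-75],
    [180,-150,-90]
  ],
  "spin": [0.05,0.1,0.15,0.2,0.277]
}}

```text
time_s: 0.65
ee_pos: [0.2895, -0.3584, 0.2695]
orientation: [[1.0, -0.003, 0.0], [-0.003, -1.0, 0.001], [0.0, -0.001, -1.0]]
ft_force: [-0.1, -0.3, -0.7]
grip_width: 0.0939
```

Call:
{"op": "arm_command", "data": {
  "fingers": [0,0,0,0,0],
  "delta_pos": [
    [27,-41,-6],
    [54,-82,-12],
    [81,-123,-18],
    [108,-164,-24],
    [135,-205,-30]
  ],
  "spin": [0,0,0,0,0]
}}

```text
time_s: 1.15
ee_pos: [0.4256, -0.1518, 0.3]
orientation: [[1.0, -0.003, 0.0], [-0.003, -1.0, 0.001], [0.0, -0.001, -1.0]]
ft_force: [0.1, -0.7, -0.5]
grip_width: 0.0939
```

Call:
{"op": "arm_command", "data": {
  "fingers": [0,0,0],
  "delta_pos": [
    [25,-40,0],
    [25,-40,0],
    [25,-40,0]
  ],
  "spin": [0,0,0]
}}

```text
time_s: 1.45
ee_pos: [0.4507, -0.111, 0.2997]
orientation: [[1.0, 0.0, -0.001], [0.0, -1.0, 0.001], [-0.001, -0.001, -1.0]]
ft_force: [-1.4, -0.5, -0.0]
grip_width: 0.0935
```

Run:
```python
from h import *
s=telemetry.get_state(); p,d=viewer.grab_frame('wrist'); cv2.imwrite('pics/w1.png',p); np.savez('pics/w1.npz',p=p,d=d,**s); print(s['ee_pos'],s['ft_force'],s['dq'].round(1))
```

```text
[ 0.45074031 -0.11096846  0.29972925] [-1.40299912 -0.46261903 -0.01577962] [-3.  -0.3  0.4 -0.6  0.1  0. ]
```

View pics/w1.png

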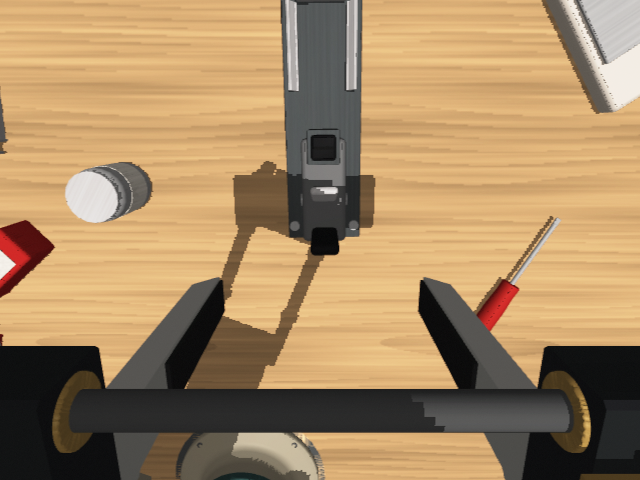

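Call:
{"op": "arm_command", "data": {
  "fingers": [0,0,0,0],
  "delta_pos": [
    [40,0,0],
    [80,0,0],
    [80,0,0],
    [80,0,0]
  ],
  "spin": [0,0,0,0]
}}

```text
time_s: 1.9
ee_pos: [0.5295, -0.1139, 0.2987]
orientation: [[1.0, -0.004, -0.004], [-0.004, -1.0, 0.001], [-0.004, -0.001, -1.0]]
ft_force: [0.0, 1.0, 0.6]
grip_width: 0.0943
```

Run:
```python
from h import *
s=telemetry.get_state(); p,d=viewer.grab_frame('wrist'); cv2.imwrite('pics/w2.png',p); np.savez('pics/w2.npz',p=p,d=d,**s); print(s['ee_pos'],s['ft_force'],s['dq'].round(1))
```

```text
[ 0.52954784 -0.11389979  0.29871637] [0.03605411 1.01291363 0.63125241] [ 0.  -2.   1.1 -0.1  0.4 -0.1]
```

View pics/w2.png

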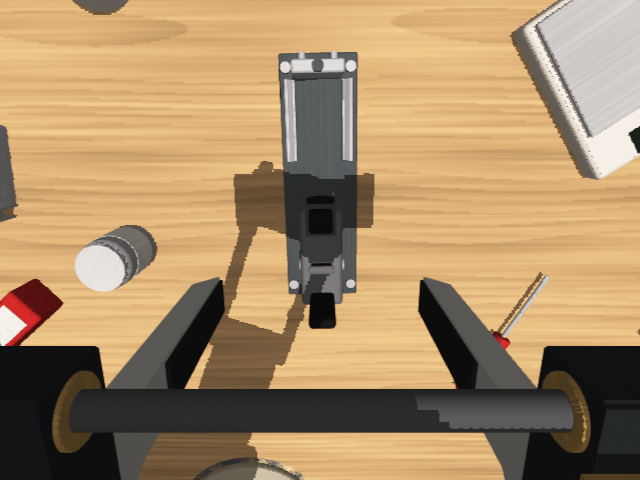

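Run:
```python
from h import *
z=dict(np.load('pics/w2.npz')); p,d=z['p'],z['d']; C=cloud('wrist',d,z)
reg=np.zeros((480,640),bool); reg[40:340,262:380]=1
print('table',np.median(C[120:160,200:260,2]))
def show(nm,lo,hi,sub=None):
    m=reg&(C[...,2]>lo)&(C[...,2]<hi)
    if sub is not None: m&=sub
    m=cv2.morphologyEx(m.astype(np.uint8),cv2.MORPH_OPEN,np.ones((2,2)))>0
    P=C[m]*1000
    if len(P)<5: print(nm,len(P)); return
    r=cv2.minAreaRect(P[:,:2].astype(np.float32)); print(nm,len(P),'c',np.round(r[0],1),np.round(r[1],1),round(r[2],2),'x',P[:,0].min().round(1),P[:,0].max().round(1),'y',P[:,1].min().round(1),P[:,1].max().round(1),'zmed',np.median(P[:,2]).round(1))
show('plate',.006,.014)
X=C[...,0]
show('lips',.026,.035,X>.54)
show('anvil top',.055,.075,X>.64)
show('head top',.066,.074,X<.62)
show('pad',.078,.092,X<.6)
show('grip',.125,.145)
show('trig',.095,.125)
# anvil face: dark face below x
for v in range(56,90,2): print(v,np.round(C[v,318]*1000,1))
cv2.imwrite('pics/z3.png',cv2.resize(p[40:340,262:380],None,fx=2,fy=2,interpolation=2))
```

```text
table 0.00024621025299742527
plate 10520 c [ 536.7 -111.9] [298.9  90.7] 0.87 x 386.7 686.8 y -158.9 -64.7 zmed 10.2
lips 996 c [ 611.2 -110.6] [92.6 77.5] 0.66 x 564.5 657.9 y -149.9 -72.1 zmed 29.7
anvil top 825 c [ 642.1 -114.6] [65.3 59.6] 7.82 x 608.9 678.4 y -140.2 -82.1 zmed 62.5
head top 2790 c [ 490.  -113.8] [237.8  51.7] 0.18 x 371.1 608.9 y -140.0 -88.3 zmed 70.2
pad 682 c [ 508.9 -111.2] [200.   26.3] 1.5 x 409.3 608.9 y -126.9 -99.1 zmed 84.1
grip 606 c [ 471.2 -118. ] [ 36. 275.] 88.28 x 334.0 608.9 y -132.1 -95.9 zmed 133.6
trig 340 c [ 481.2 -108.8] [254.2  27. ] 4.2 x 355.4 608.9 y -130.6 -99.8 zmed 114.4
56 [ 682.6 -109.5    9.6]
58 [ 672.  -109.9   68.3]
60 [ 669.9 -109.9   69.7]
62 [ 668.2 -109.9   69.2]
64 [ 666.6 -109.8   67.5]
66 [ 664.5 -109.8   69.2]
68 [ 662.8 -109.8   68. ]
70 [ 660.7 -109.8   69.5]
72 [ 659.7 -109.7   62.1]
74 [ 659.1 -109.7   50.5]
76 [ 659.3 -109.5   30.4]
78 [ 659.4 -109.3    9.2]
80 [ 657.4 -109.3    8. ]
82 [ 655.1 -109.3    9. ]
84 [ 652.8 -109.3   10.7]
86 [ 650.5 -109.3   12.4]
88 [ 648.6 -109.3   10. ]
```

View pics/z3.png

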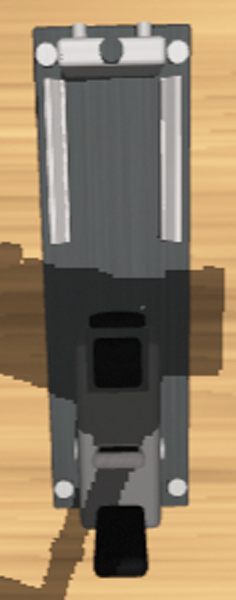

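Run:
```python
from h import *
for f,cam,reg0 in (('w2','wrist',(40,340,262,380)),('w1','wrist',(0,260,270,380)),('top0','top',(180,315,362,425))):
    z=dict(np.load(f'pics/{f}.npz')); p,d=z['p'],z['d']; C=cloud(cam,d,z)
    v0,v1,u0,u1=reg0; reg=np.zeros((480,640),bool); reg[v0:v1,u0:u1]=1
    print(f)
    def show(nm,lo,hi,minx=0):
        m=(reg&(C[...,2]>lo)&(C[...,2]<hi)&(d>0)).astype(np.uint8)
        n,l,st,_=cv2.connectedComponentsWithStats(m)
        for i in np.argsort(-st[1:,4])[:3]+1:
            if st[i,4]<25: continue
            P=C[l==i]*1000; q=np.percentile(P,[1,50,99],axis=0).round(1)
            a=cv2.minAreaRect(P[:,:2].astype(np.float32))
            print(' ',nm,st[i,4],'x',q[0,0],q[2,0],'y',q[0,1],q[2,1],'z',q[1,2],'rect',np.round(a[0],1),np.round(a[1],1),round(a[2],1),'px',st[i,:4])
    show('plate',.006,.014); show('lip',.027,.034); show('anvil',.058,.075); show('head',.066,.073); show('pad',.080,.090); show('grip',.13,.145); show('trig',.095,.128)
```

```text
w2
  plate 10423 x 398.8 683.8 y -154.8 -65.3 z 10.2 rect [ 539.9 -110.3] [293.7  90.1] 0.8 px [278  52  79 242]
  plate 139 x 680.3 686.7 y -121.9 -94.8 z 10.2 rect [ 683.4 -108.3] [ 6.  27.3] 2.1 px [305  52  25   7]
  lip 459 x 568.2 655.6 y -78.3 -71.3 z 30.1 rect [611.9 -75.1] [89.3  7.6] 0.9 px [283  79  10  83]
  lip 451 x 568.9 656.7 y -147.0 -140.4 z 30.3 rect [ 612.8 -143.1] [89.2  6.8] 0.9 px [345  78   7  83]
  lip 34 x 659.0 659.5 y -130.0 -94.6 z 30.6 rect [ 659.2 -112.3] [ 0.3 36.2] 0.7 px [304  76  34   1]
  anvil 2997 x 408.6 524.8 y -134.9 -87.8 z 70.2 rect [ 465.  -111.1] [120.9  47.6] 0.6 px [299 204  43 101]
  anvil 810 x 659.1 673.1 y -136.1 -81.4 z 62.5 rect [ 666.2 -108.7] [14.4 55.3] 0.2 px [290  58  55  16]
  head 2635 x 408.2 520.7 y -134.9 -88.3 z 70.0 rect [ 464.9 -111.1] [120.7  47.3] 0.5 px [299 204  43 101]
  head 123 x 660.7 672.0 y -113.8 -102.8 z 68.8 rect [ 666.  -108.7] [11.1 11.5] 48.9 px [311  58  12  14]
  head 28 x 520.5 525.1 y -116.2 -104.5 z 72.4 rect [ 522.8 -110.5] [12.   4.7] 89.8 px [314 204  12   5]
  pad 564 x 495.3 520.3 y -122.9 -98
[... 2233 characters left out ...]
0 rect [ 464.  -114.7] [120.9  49.5] 0.5 px [382 248  24  52]
  anvil 130 x 658.6 673.6 y -139.0 -84.0 z 63.3 rect [ 665.6 -111.5] [15.7 55.2] 1.4 px [389 191  23   8]
  head 474 x 404.4 510.6 y -138.2 -91.4 z 69.9 rect [ 458.5 -114.9] [110.1  47.7] 0.8 px [383 252  23  48]
  pad 118 x 494.5 519.5 y -127.0 -101.7 z 84.1 rect [ 506.9 -114.4] [25.7 25.8] 88.8 px [391 249  12  12]
  grip 68 x 408.3 420.2 y -127.9 -101.8 z 136.7 rect [ 414.  -114.7] [11.6 26.8] 5.2 px [391 289  13   6]
  grip 40 x 465.4 474.2 y -125.8 -103.2 z 133.1 rect [ 469.9 -114.4] [22.7  9.2] 88.0 px [394 265  11   5]
  trig 69 x 456.5 468.0 y -127.2 -102.0 z 112.0 rect [ 462.1 -114.5] [25.3 12.4] 85.6 px [391 267  14   9]
```

Call:
{"op": "arm_command", "data": {
  "fingers": [0,0,0,0,0],
  "delta_pos": [
    [-2,-48,8],
    [-4,-96,16],
    [-6,-144,24],
    [-8,-192,32],
    [-10,-240,40]
  ],
  "spin": [0.02,0.04,0.06,0.08,0.08]
}}

```text
time_s: 2.45
ee_pos: [0.5184, 0.1267, 0.26]
orientation: [[0.996, -0.087, -0.002], [-0.087, -0.996, 0.0], [-0.002, -0.0, -1.0]]
ft_force: [-0.1, 0.8, 0.3]
grip_width: 0.0938
```

Call:
{"op": "arm_command", "data": {
  "fingers": [0,0,0,0,0],
  "delta_pos": [
    [0,-45,15],
    [0,-90,30],
    [0,-135,45],
    [0,-170,55],
    [0,-170,55]
  ],
  "spin": [0,0,0,0,0]
}}

```text
time_s: 2.95
ee_pos: [0.5313, 0.2982, 0.2036]
orientation: [[0.996, -0.084, -0.005], [-0.084, -0.996, 0.001], [-0.005, -0.0, -1.0]]
ft_force: [0.1, -0.1, -0.1]
grip_width: 0.0942
```

Run:
```python
from h import *
s=telemetry.get_state(); p,d=viewer.grab_frame('wrist'); cv2.imwrite('pics/w3.png',p); np.savez('pics/w3.npz',p=p,d=d,**s); print(s['ee_pos'],s['ft_force'],s['dq'].round(1),s['time_s'],np.degrees(np.arctan2(s['orientation'][1,0],s['orientation'][0,0])))
C=cloud('wrist',d,s); print('table',np.median(C[20:60,400:500,2]))
m=((C[...,2]>.044)&(C[...,2]<.056)&(d>0)).astype(np.uint8)
n,l,st,_=cv2.connectedComponentsWithStats(m)
for i in np.argsort(-st[1:,4])[:4]+1:
    P=C[l==i]*1000;a=cv2.minAreaRect(P[:,:2].astype(np.float32)); print(st[i],np.round(a[0],1),np.round(a[1],1),round(a[2],2),np.median(P[:,2]).round(1)); print(cv2.boxPoints(a).round(1).tolist())
```

```text
[0.53134542 0.29824425 0.20356386] [ 0.07762965 -0.06072877 -0.10883996] [-3.1 -2.1  0.3 -3.5  2.1 -1.8] 2.95 -4.8123998769096765
table 0.00026798385890103305
[ 296  123   57  126 6525] [554.1 295.5] [ 50.8 113.5] 85.17 50.3
[[495.5, 275.0], [608.5, 265.3999938964844], [612.7999877929688, 316.0], [499.70001220703125, 325.6000061035156]]
[ 292  326  102   63 3409] [364.6 291.2] [50.6 98.7] 40.02 50.2
[[313.5, 312.70001220703125], [376.8999938964844, 237.1999969482422], [415.70001220703125, 269.70001220703125], [352.20001220703125, 345.29998779296875]]
[ 265  447   46   33 1141] [250.4 361. ] [50.4 41.4] 83.73 49.5
[[227.10000610351562, 338.20001220703125], [268.20001220703125, 333.70001220703125], [273.70001220703125, 383.79998779296875], [232.60000610351562, 388.29998779296875]]
[468 245  51  54 402] [468.8 147.2] [24.9 59.5] 46.76 50.2
[[438.6000061035156, 158.5], [481.8999938964844, 117.80000305175781], [499.0, 135.89999389648438], [455.70001220703125, 176.6999969482422]]
```

View pics/w3.png

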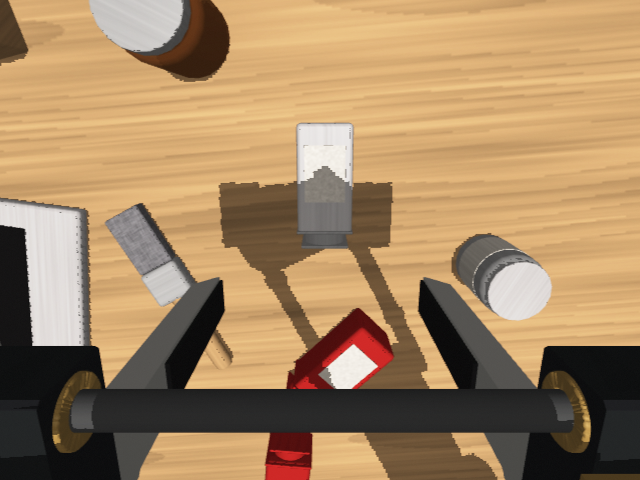

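Call:
{"op": "arm_command", "data": {
  "fingers": [0,0,0,0,0],
  "delta_pos": [
    [15,1,35],
    [30,2,75],
    [30,2,115],
    [30,2,125],
    [30,2,125]
  ],
  "spin": [0,0,0,0,0]
}}

```text
time_s: 3.5
ee_pos: [0.56, 0.2891, 0.079]
orientation: [[0.996, -0.087, -0.006], [-0.087, -0.996, -0.002], [-0.006, 0.003, -1.0]]
ft_force: [-0.2, 0.1, 0.6]
grip_width: 0.0937
```

Call:
{"op": "arm_command", "data": {
  "fingers": [0,0,0,0],
  "delta_pos": [
    [1,-4,20],
    [1,-4,40],
    [1,-4,53],
    [1,-4,53]
  ],
  "spin": [0,0,0,0],
  "newtons": 20
}}

```text
time_s: 3.9
ee_pos: [0.5608, 0.2924, 0.0264]
orientation: [[0.996, -0.087, -0.007], [-0.087, -0.996, -0.003], [-0.006, 0.003, -1.0]]
ft_force: [0.0, -0.0, 0.3]
grip_width: 0.0939
```

Call:
{"op": "arm_command", "data": {
  "fingers": [1,1,1,1,1],
  "delta_pos": [
    [0,0,0],
    [0,0,0],
    [0,0,0],
    [0,0,0],
    [0,0,0]
  ],
  "spin": [0,0,0,0,0]
}}

```text
time_s: 4.4
ee_pos: [0.561, 0.2925, 0.0267]
orientation: [[0.996, -0.087, -0.006], [-0.087, -0.996, -0.002], [-0.006, 0.003, -1.0]]
ft_force: [-0.3, 1.1, 0.3]
grip_width: 0.0571
```

Call:
{"op": "arm_command", "data": {
  "fingers": [1,1,1],
  "delta_pos": [
    [0,0,0],
    [0,0,0],
    [0,0,0]
  ],
  "spin": [0,0,0],
  "newtons": 25
}}

```text
time_s: 4.7
ee_pos: [0.561, 0.2925, 0.0267]
orientation: [[0.996, -0.087, -0.006], [-0.087, -0.996, -0.002], [-0.006, 0.003, -1.0]]
ft_force: [-0.1, 0.0, 0.0]
grip_width: 0.0333
```

Call:
{"op": "arm_command", "data": {
  "fingers": [1,1,1,1,1],
  "delta_pos": [
    [0,0,-15],
    [0,0,-45],
    [0,0,-85],
    [0,0,-125],
    [0,0,-130]
  ],
  "spin": [0,0,0,0,0]
}}

```text
time_s: 5.2
ee_pos: [0.5651, 0.2942, 0.1625]
orientation: [[0.996, -0.087, 0.004], [-0.087, -0.996, 0.001], [0.004, -0.002, -1.0]]
ft_force: [0.5, 0.7, 0.2]
grip_width: 0.0005
```

Run:
```python
from h import *
s=telemetry.get_state(); p,d=viewer.grab_frame('wrist'); cv2.imwrite('pics/w4.png',p); np.savez('pics/w4.npz',p=p,d=d,**s); print(s['ee_pos'],s['ft_force'],s['grip_width'],s['time_s'])
```

```text
[0.56514322 0.2941574  0.16247146] [0.50786033 0.74402807 0.15870787] 0.0004951057742466111 5.2
```

View pics/w4.png

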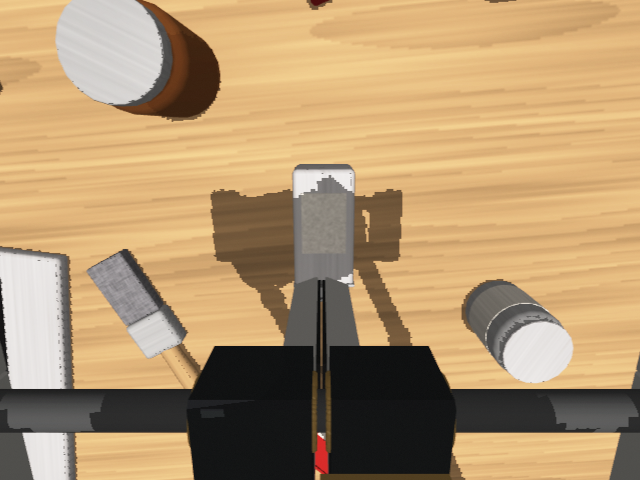

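Run:
```python
from h import *
def meas(n,p,d,s,roi):
    C=cloud(n,d,s); m=((C[...,2]>.044)&(C[...,2]<.056)&(d>0)).astype(np.uint8); k=np.zeros_like(m); v0,v1,u0,u1=roi; k[v0:v1,u0:u1]=m[v0:v1,u0:u1]
    nn,l,st,_=cv2.connectedComponentsWithStats(k)
    for i in np.argsort(-st[1:,4])[:1]+1:
        P=C[l==i]*1000;a=cv2.minAreaRect(P[:,:2].astype(np.float32)); print(n,st[i],np.round(a[0],1),np.round(a[1],1),round(a[2],2)); print(cv2.boxPoints(a).round(1).tolist())
z=dict(np.load('pics/w4.npz')); meas('wrist',z['p'],z['d'],z,(150,300,280,370))
p,d=viewer.grab_frame('top'); cv2.imwrite('pics/top1.png',p); meas('top',p,d,None,(185,255,205,265))
q,d=viewer.grab_frame('scene'); cv2.imwrite('pics/scene1.png',q)
s=telemetry.get_state(); print(proj('top',s['ee_pos']),proj('scene',s['ee_pos']))
```

```text
wrist [ 292  168   63  119 6830] [562.4 294.1] [51.2 98.5] 84.74
[[511.1000061035156, 273.1000061035156], [609.0999755859375, 264.0], [613.7999877929688, 315.1000061035156], [515.7999877929688, 324.1000061035156]]
top [225 201  23  42 617] [547.1 291.9] [ 51.3 100.1] 86.03
[[495.3999938964844, 269.79998779296875], [595.2999877929688, 262.79998779296875], [598.7999877929688, 314.0], [499.0, 320.8999938964844]]
[[225.76345677 203.49493802]] [[409.43002384 189.18928514]]
```

View pics/scene1.png

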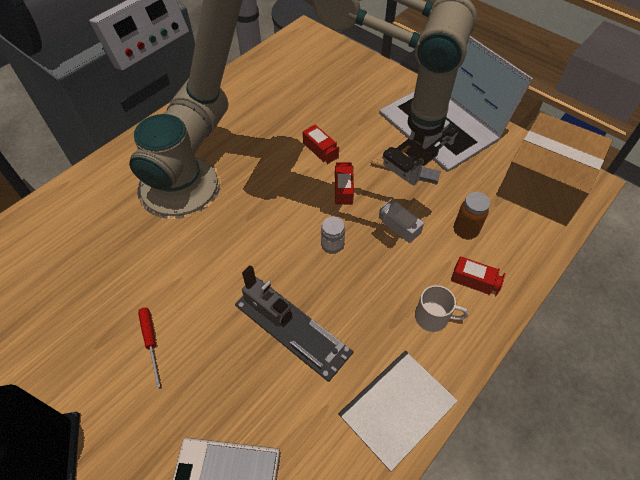

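View pics/top1.png

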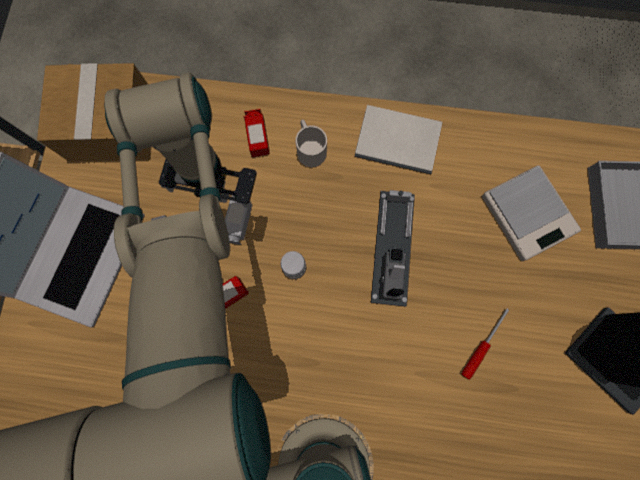

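Run:
```python
from h import *
p=cv2.imread('pics/scene1.png'); q=cv2.imread('pics/top1.png')
cv2.circle(p,(409,189),1,(0,0,255),-1);cv2.circle(q,(226,203),1,(0,0,255),-1)
cv2.imwrite('pics/z4.png',np.hstack([cv2.resize(p[110:250,360:460],None,fx=4,fy=4,interpolation=0),cv2.resize(q[120:260,180:280],None,fx=4,fy=4,interpolation=0)]))
```

```text
(no output)
```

View pics/z4.png

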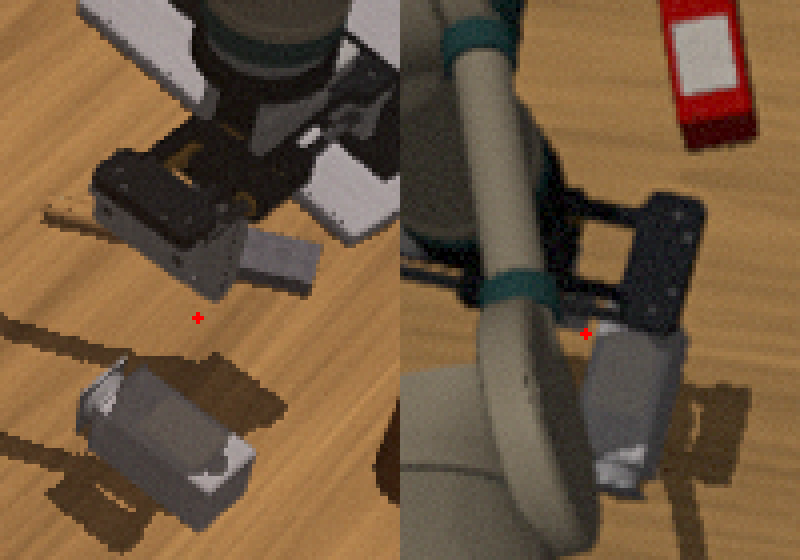

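Run:
```python
from h import *
s=telemetry.get_state(); print({k:np.round(v,3) for k,v in s.items()})
print(proj('top',[[.565,.294,.1625],[.565,.294,.26],[.565,.255,.26],[.565,.333,.26]]).round())
p,d=viewer.grab_frame('scene'); C=cloud('scene',d)
v,u=np.mgrid[:480,:640]; m=(u>380)&(u<470)&(v>130)&(v<200)&(C[...,2]>.1)&(C[...,2]<.3)
for lo in np.arange(.1,.3,.02):
    k=m&(C[...,2]>=lo)&(C[...,2]<lo+.02)
    if k.sum()>5: print(round(lo,2),k.sum(),np.percentile(C[k][:,:2]*1000,[2,98],axis=0).round().tolist())
p,d=viewer.grab_frame('wrist'); cv2.imwrite('pics/w5.png',p); np.savez('pics/w5.npz',p=p,d=d,**s)
```

```text
{'time_s': np.float64(5.35), 'joint_pos': array([ 2.1243e+01,  2.1801e+01,  8.0554e+01, -4.0000e-03,  7.8054e+01,
        1.1625e+02]), 'dq': array([-0.082,  1.34 ,  2.122, -0.02 , -0.02 , -0.009]), 'joint_efforts': array([ 2.7000e-02, -4.8320e+01, -2.4934e+01, -1.8000e-02, -8.2000e-02,
       -0.0000e+00]), 'ee_pos': array([0.561, 0.293, 0.156]), 'orientation': array([[ 0.996, -0.087, -0.007],
       [-0.087, -0.996, -0.003],
       [-0.006,  0.003, -1.   ]]), 'ft_force': array([-0.706,  0.153, -0.264]), 'torque': array([0.045, 0.001, 0.063]), 'grip_width': np.float64(0.001)}
[[225. 201.]
 [215. 187.]
 [233. 190.]
 [196. 185.]]
0.1 17 [[668.0, 389.0], [677.0, 404.0]]
0.18 36 [[557.0, 277.0], [573.0, 302.0]]
0.2 59 [[560.0, 275.0], [574.0, 300.0]]
0.22 51 [[560.0, 277.0], [574.0, 301.0]]
0.24 22 [[566.0, 277.0], [574.0, 300.0]]
0.26 19 [[528.0, 210.0], [595.0, 365.0]]
0.28 425 [[527.0, 208.0], [603.0, 364.0]]
```

View pics/w5.png

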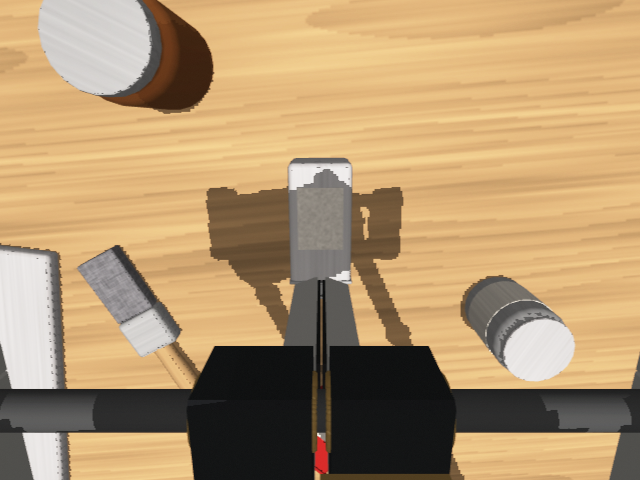

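Run:
```python
from h import *
z=dict(np.load('pics/w5.npz')); d=z['d']; M=viewer.camera_model('wrist'); K=M['mtx'];T=M['T_tool_cam']
for v in range(268,345,6):
    r=[]
    for u in (300,312,330,340):
        c=np.array([(u-K[0,2])/K[0,0]*d[v,u],-(v-K[1,2])/K[1,1]*d[v,u],-d[v,u],1]); r.append((T@c)[:3]*1000)
    print(v,np.round(r).astype(int).tolist())
s=telemetry.get_state(); print(s['ee_pos'])
p,d=viewer.grab_frame('scene'); C=cloud('scene',d)
m=(np.abs(C[...,0]-.565)<.03)&(np.abs(C[...,1]-.29)<.03)&(C[...,2]>.1)&(C[...,2]<.25)
print(m.sum(),np.percentile(C[m]*1000,[0,2,50,98],axis=0).round(1))
```

```text
268 [[-34, -19, 104], [-34, -9, 106], [-34, 6, 107], [-33, 14, 104]]
274 [[-39, -19, 105], [-39, -9, 105], [-39, 6, 106], [-39, 14, 104]]
280 [[-44, -19, 105], [10, -6, -31], [9, 3, -30], [-45, 14, 106]]
286 [[9, -11, -37], [9, -5, -38], [9, 3, -37], [9, 7, -37]]
292 [[9, -11, -44], [9, -5, -44], [9, 2, -44], [9, 7, -43]]
298 [[9, -10, -51], [9, -5, -50], [9, 2, -51], [9, 6, -50]]
304 [[9, -10, -56], [9, -5, -56], [9, 2, -56], [9, 6, -57]]
310 [[9, -10, -62], [10, -5, -63], [9, 2, -61], [9, 6, -62]]
316 [[9, -9, -66], [9, -5, -67], [9, 2, -67], [10, 6, -68]]
322 [[9, -9, -72], [9, -5, -72], [9, 2, -71], [9, 5, -72]]
328 [[9, -9, -76], [9, -5, -75], [9, 2, -76], [9, 5, -76]]
334 [[9, -9, -80], [9, -5, -81], [9, 2, -80], [9, 5, -80]]
340 [[9, -9, -84], [10, -4, -85], [9, 2, -85], [9, 5, -85]]
[0.56050304 0.29230448 0.15466775]
167 [[556.5 275.8 177.1]
 [558.2 276.5 182.8]
 [570.5 282.6 214.2]
 [573.1 300.3 245.5]]
```

Call:
{"op": "arm_command", "data": {
  "fingers": [0,0,0,0,0],
  "delta_pos": [
    [1,0,10],
    [1,0,20],
    [1,0,30],
    [1,0,40],
    [1,0,50]
  ],
  "spin": [0,0,0,0,0]
}}

```text
time_s: 6.0
ee_pos: [0.5607, 0.2919, 0.1032]
orientation: [[0.996, -0.087, -0.011], [-0.087, -0.996, -0.004], [-0.01, 0.005, -1.0]]
ft_force: [-0.3, -0.4, 0.1]
grip_width: 0.0371
```

Call:
{"op": "arm_command", "data": {
  "fingers": [0,0,0,0,0],
  "delta_pos": [
    [0,0,5],
    [0,0,10],
    [0,0,15],
    [0,0,20],
    [0,0,25]
  ],
  "spin": [0,0,0,0,0]
}}

```text
time_s: 6.5
ee_pos: [0.5606, 0.2919, 0.0781]
orientation: [[0.996, -0.087, -0.01], [-0.087, -0.996, -0.004], [-0.01, 0.005, -1.0]]
ft_force: [-0.6, 1.1, -0.2]
grip_width: 0.0769
```

Call:
{"op": "arm_command", "data": {
  "fingers": [0,0,0,0,0],
  "delta_pos": [
    [1,0,15],
    [1,0,30],
    [1,0,45],
    [1,0,60],
    [1,0,68]
  ],
  "spin": [0,0,0,0,0]
}}

```text
time_s: 7.0
ee_pos: [0.5602, 0.2912, 0.0088]
orientation: [[0.996, -0.087, -0.012], [-0.087, -0.996, -0.005], [-0.011, 0.006, -1.0]]
ft_force: [-0.7, -0.3, -0.1]
grip_width: 0.094
```

Run:
```python
from h import *
s=telemetry.get_state(); print(s['ee_pos'],s['ft_force'],s['grip_width'])
p,d=viewer.grab_frame('wrist'); cv2.imwrite('pics/w6.png',p); np.savez('pics/w6.npz',p=p,d=d,**s)
M=viewer.camera_model('wrist'); K=M['mtx'];T=M['T_tool_cam']
v,u=np.mgrid[:480,:640]; c=np.stack([(u-K[0,2])/K[0,0]*d,-(v-K[1,2])/K[1,1]*d,-d],-1)@T[:3,:3].T+T[:3,3]
for vv in (230,260,275,282,290,300): print(vv,[np.round(c[vv,uu]*1000).astype(int).tolist() for uu in (215,225,320,418,425)])
```

```text
[0.56023267 0.29121254 0.00876123] [-0.67682116 -0.26966482 -0.08534268] 0.09396094837772424
230 [[79, -1, -205], [24, -54, 8], [36, -2, -42], [23, 52, 8], [23, 56, 9]]
260 [[6, -61, 9], [6, -55, 8], [23, -2, -42], [6, 53, 8], [6, 57, 9]]
275 [[-3, -61, 8], [-3, -56, 9], [16, -2, -42], [-3, 53, 9], [-3, 58, 9]]
282 [[9, -50, -32], [-8, -56, 9], [13, -2, -42], [-8, 54, 9], [8, 47, -29]]
290 [[8, -49, -38], [-12, -56, 9], [9, -2, -42], [-13, 54, 9], [7, 45, -38]]
300 [[4, -48, -41], [-18, -57, 8], [4, -2, -42], [-3, 45, -26], [3, 45, -39]]
```

View pics/w6.png

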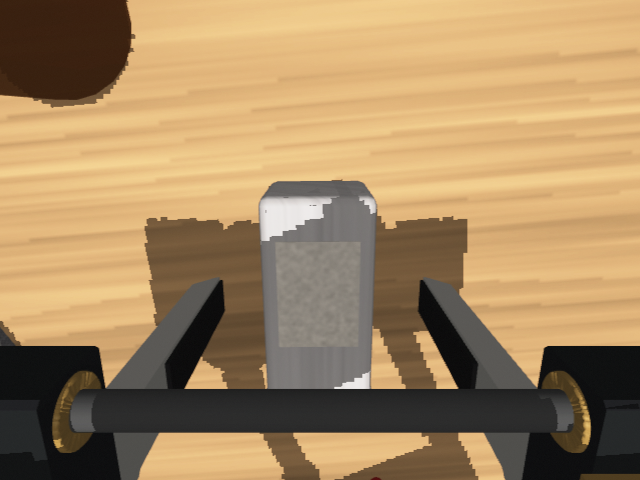

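Call:
{"op": "arm_command", "data": {
  "fingers": [0,1,1,1,1],
  "delta_pos": [
    [1,0,8],
    [1,0,8],
    [1,0,8],
    [1,0,8],
    [1,0,8]
  ],
  "spin": [0,0,0,0,0],
  "newtons": 20
}}

```text
time_s: 7.55
ee_pos: [0.561, 0.291, 0.0005]
orientation: [[0.996, -0.087, -0.012], [-0.087, -0.996, -0.005], [-0.012, 0.006, -1.0]]
ft_force: [-0.7, -0.1, -0.5]
grip_width: 0.065
```

Call:
{"op": "arm_command", "data": {
  "fingers": [1,1,1,1,1],
  "delta_pos": [
    [0,0,0],
    [0,0,0],
    [0,0,0],
    [0,0,0],
    [0,0,0]
  ],
  "spin": [0,0,0,0,0]
}}

```text
time_s: 8.05
ee_pos: [0.5614, 0.2915, 0.0009]
orientation: [[0.996, -0.087, -0.011], [-0.088, -0.996, -0.004], [-0.011, 0.005, -1.0]]
ft_force: [0.1, 1.0, 2.9]
grip_width: 0.0501
```

Call:
{"op": "arm_command", "data": {
  "fingers": [1,1,1,1,1],
  "delta_pos": [
    [0,0,-15],
    [0,0,-40],
    [0,0,-75],
    [0,0,-110],
    [0,0,-110]
  ],
  "spin": [0,0,0,0,0]
}}

```text
time_s: 8.55
ee_pos: [0.5657, 0.2928, 0.1152]
orientation: [[0.996, -0.087, -0.003], [-0.087, -0.996, -0.001], [-0.003, 0.002, -1.0]]
ft_force: [1.0, -0.2, -3.1]
grip_width: 0.0498
```

Call:
{"op": "arm_command", "data": {
  "fingers": [1,1,1,1,1],
  "delta_pos": [
    [6,35,0],
    [13,75,0],
    [21,120,0],
    [29,165,0],
    [37,210,0]
  ],
  "spin": [-0.02,-0.04,-0.06,-0.08,-0.102]
}}

```text
time_s: 9.05
ee_pos: [0.5822, 0.0785, 0.1128]
orientation: [[1.0, 0.016, -0.008], [0.016, -1.0, -0.002], [-0.008, 0.002, -1.0]]
ft_force: [0.4, 0.5, -3.1]
grip_width: 0.0497
```

Call:
{"op": "arm_command", "data": {
  "fingers": [1,1,1,1,1],
  "delta_pos": [
    [4,45,0],
    [7,90,0],
    [11,130,0],
    [14,165,0],
    [15,185,0]
  ],
  "spin": [0,0,0,0,0]
}}

```text
time_s: 9.55
ee_pos: [0.5986, -0.1093, 0.1102]
orientation: [[1.0, 0.014, -0.012], [0.014, -1.0, -0.002], [-0.012, 0.002, -1.0]]
ft_force: [-0.2, -0.1, -3.0]
grip_width: 0.0498
```

Call:
{"op": "arm_command", "data": {
  "fingers": [1,1,1],
  "delta_pos": [
    [0,4,0],
    [0,4,0],
    [0,4,0]
  ],
  "spin": [0,0,0]
}}

```text
time_s: 9.85
ee_pos: [0.5976, -0.1119, 0.1089]
orientation: [[1.0, 0.014, -0.015], [0.014, -1.0, -0.001], [-0.015, 0.001, -1.0]]
ft_force: [-0.1, 0.6, -3.5]
grip_width: 0.0498
```

Run:
```python
from h import *
s=telemetry.get_state(); print(s['ee_pos'],s['ft_force'],s['grip_width'],s['orientation'].round(4).tolist(),s['dq'].round(1))
p,d=viewer.grab_frame('wrist'); cv2.imwrite('pics/w7.png',p); np.savez('pics/w7.npz',p=p,d=d,**s)
C=cloud('wrist',d,s)
for nm,lo,hi in (('lip',.026,.034),('tintop',.125,.145),('anvil',.058,.075)):
    m=((C[...,2]>lo)&(C[...,2]<hi)&(d>0)).astype(np.uint8); m[:,:200]=0;m[:,450:]=0
    n,l,st,_=cv2.connectedComponentsWithStats(m)
    for i in np.argsort(-st[1:,4])[:3]+1:
        if st[i,4]<40: continue
        P=C[l==i]*1000;a=cv2.minAreaRect(P[:,:2].astype(np.float32)); print(nm,st[i],np.percentile(P,[1,99],axis=0).round(1).tolist(),np.round(a[0],1),np.round(a[1],1),round(a[2],2))
p,d=viewer.grab_frame('scene'); cv2.imwrite('pics/s2.png',p[180:420,180:500])
```

```text
[ 0.59755075 -0.11188071  0.10891273] [-0.11432354  0.61990923 -3.47852645] 0.049832324664236836 [[0.9998, 0.0143, -0.0145], [0.0143, -0.9999, -0.0007], [-0.0145, 0.0005, -0.9999]] [ 0.8 -0.6 -0.7 -0.   0.  -0.1]
lip [266 152  12  44 394] [[628.4, -78.6, 26.1], [656.7, -71.3, 32.5]] [641.7 -74.9] [ 7.5 30.2] 88.88
lip [363 152  12  43 383] [[630.2, -146.9, 26.1], [657.6, -139.8, 32.5]] [ 643.2 -143.3] [29.3  7.6] 2.24
tintop [265 189 112  11 776] [[646.3, -132.5, 125.5], [648.0, -86.2, 144.8]] [ 647.1 -109.4] [ 1.7 47.5] 0.57
tintop [241 278  21   9  97] [[606.3, -82.9, 136.4], [607.4, -74.1, 144.9]] [606.8 -78.4] [9.3 1.2] 89.66
tintop [380 278  22   9  97] [[607.2, -146.0, 135.9], [608.3, -137.2, 144.9]] [ 607.8 -141.7] [9.1 1.4] 86.85
anvil [ 274  130   92   23 2063] [[659.5, -135.7, 60.0], [672.9, -82.0, 69.8]] [ 666.2 -108.6] [13.2 55.6] 0.78
anvil [332 436  21  44 517] [[414.7, -136.0, 65.6], [457.3, -124.0, 73.1]] [ 436.3 -131.8] [49.1 13.6] 11.39
anvil [289 437  16  43 509] [[414.0, -98.4, 65.4], [454.5, -88.2, 71.4]] [434.8 -92.4] [10.8 48.1] 84.44
```

View pics/w7.png

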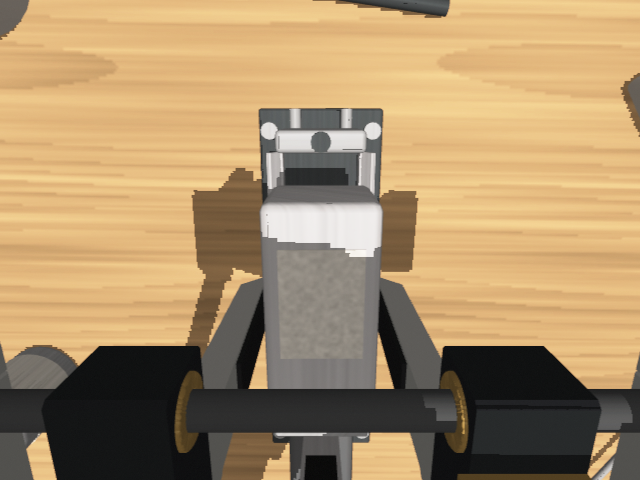

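View pics/s2.png

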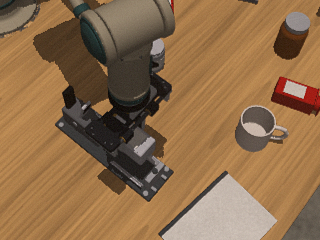

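Call:
{"op": "arm_command", "data": {
  "fingers": [1,1,1,1,1],
  "delta_pos": [
    [4,-1,20],
    [4,-1,40],
    [4,-1,60],
    [4,-1,75],
    [4,-1,82]
  ],
  "spin": [0,0,0,0,0]
}}

```text
time_s: 10.45
ee_pos: [0.6001, -0.1092, 0.0264]
orientation: [[1.0, 0.017, -0.015], [0.017, -1.0, -0.001], [-0.015, 0.0, -1.0]]
ft_force: [0.3, -0.1, -3.5]
grip_width: 0.05
```

Call:
{"op": "arm_command", "data": {
  "fingers": [1,1,1,1,1],
  "delta_pos": [
    [0,2,2],
    [0,2,5],
    [0,2,8],
    [0,2,11],
    [0,2,13]
  ],
  "spin": [0,0,0,0,0]
}}

```text
time_s: 10.95
ee_pos: [0.6001, -0.1113, 0.0135]
orientation: [[1.0, 0.017, -0.015], [0.017, -1.0, -0.001], [-0.015, 0.001, -1.0]]
ft_force: [-0.5, -0.3, -2.9]
grip_width: 0.0499
```

Call:
{"op": "arm_command", "data": {
  "fingers": [1,1],
  "delta_pos": [
    [0,0,1],
    [0,0,2]
  ],
  "spin": [0,0]
}}

```text
time_s: 11.15
ee_pos: [0.6002, -0.1114, 0.0116]
orientation: [[1.0, 0.017, -0.014], [0.017, -1.0, -0.001], [-0.014, 0.001, -1.0]]
ft_force: [-0.4, 0.1, -3.3]
grip_width: 0.05
```

Call:
{"op": "arm_command", "data": {
  "fingers": [1,1,1],
  "delta_pos": [
    [0,0,1],
    [0,0,2],
    [0,0,2]
  ],
  "spin": [0,0,0]
}}

```text
time_s: 11.45
ee_pos: [0.6002, -0.1114, 0.011]
orientation: [[1.0, 0.017, -0.014], [0.017, -1.0, -0.001], [-0.014, 0.001, -1.0]]
ft_force: [-2.8, 1.2, 5.2]
grip_width: 0.0499
```

Call:
{"op": "arm_command", "data": {
  "fingers": [0,0,0,0,0],
  "delta_pos": [
    [0,0,0],
    [0,0,0],
    [0,0,0],
    [0,0,0],
    [0,0,0]
  ],
  "spin": [0,0,0,0,0]
}}

```text
time_s: 11.95
ee_pos: [0.6002, -0.1114, 0.0109]
orientation: [[1.0, 0.017, -0.014], [0.017, -1.0, -0.001], [-0.014, 0.001, -1.0]]
ft_force: [-0.2, 0.9, -0.1]
grip_width: 0.0863
```

Call:
{"op": "arm_command", "data": {
  "fingers": [0,0,0,0,0],
  "delta_pos": [
    [0,0,-20],
    [0,0,-50],
    [0,0,-90],
    [0,0,-130],
    [0,0,-150]
  ],
  "spin": [0,0,0,0,0]
}}

```text
time_s: 12.45
ee_pos: [0.6041, -0.1117, 0.1647]
orientation: [[1.0, 0.017, -0.008], [0.017, -1.0, -0.003], [-0.008, 0.003, -1.0]]
ft_force: [0.8, -0.1, -0.4]
grip_width: 0.0941
```

Run:
```python
from h import *
s=telemetry.get_state(); print(s['ee_pos'],s['ft_force'],s['grip_width'],s['orientation'].round(4).tolist(),s['time_s'])
p,d=viewer.grab_frame('wrist'); cv2.imwrite('pics/w8.png',p); np.savez('pics/w8.npz',p=p,d=d,**s)
C=cloud('wrist',d,s)
for nm,lo,hi in (('lip',.026,.034),('tintop',.056,.0645),('trig',.13,.14)):
    m=((C[...,2]>lo)&(C[...,2]<hi)&(d>0)).astype(np.uint8); m[:,:200]=0;m[:,450:]=0
    n,l,st,_=cv2.connectedComponentsWithStats(m)
    for i in np.argsort(-st[1:,4])[:3]+1:
        if st[i,4]<40: continue
        P=C[l==i]*1000;a=cv2.minAreaRect(P[:,:2].astype(np.float32)); print(nm,st[i],np.percentile(P,[1,50,99],axis=0).round(1).tolist(),np.round(a[0],1),np.round(a[1],1),round(a[2],2))
```

```text
[ 0.60414413 -0.11173599  0.16471308] [ 0.80176427 -0.12258195 -0.42607938] 0.09407759042990771 [[0.9998, 0.0168, -0.0084], [0.0168, -0.9999, -0.0028], [-0.0084, 0.0026, -1.0]] 12.45
lip [354 156  12 103 851] [[569.1, -147.5, 26.1], [615.6, -143.6, 29.9], [657.0, -140.0, 32.7]] [ 613.  -143.7] [89.3  7.8] 0.63
lip [275 156  12 103 844] [[568.1, -79.0, 26.1], [614.1, -75.1, 30.0], [656.2, -71.4, 32.6]] [611.9 -75.6] [89.8  8.3] 0.89
lip [290 136  53   1  53] [[672.9, -126.3, 26.6], [673.1, -105.4, 28.7], [673.5, -84.6, 31.7]] [ 673.1 -105.5] [ 0.1 42.5] 0.8
tintop [ 287  168   65  122 7490] [[552.5, -133.6, 56.7], [603.8, -109.3, 60.3], [649.3, -85.0, 62.3]] [ 600.7 -109. ] [99.3 50.8] 1.37
tintop [ 283  138   75   19 1172] [[659.4, -136.0, 59.6], [666.6, -109.4, 62.3], [673.1, -81.5, 64.1]] [ 666.2 -108.7] [13.4 55.8] 1.0
tintop [294 300  52   4 180] [[536.7, -131.9, 56.1], [538.4, -110.8, 57.4], [540.1, -88.8, 59.3]] [ 538.3 -110.3] [ 3.4 43.3] 1.19
trig [302 433  36   5 172] [[467.8, -123.5, 130.9], [470.4, -111.4, 133.0], [472.8, -99.5, 134.3]] [ 470.5 -111.4] [ 5.1 25.1] 2.22
```

View pics/w8.png

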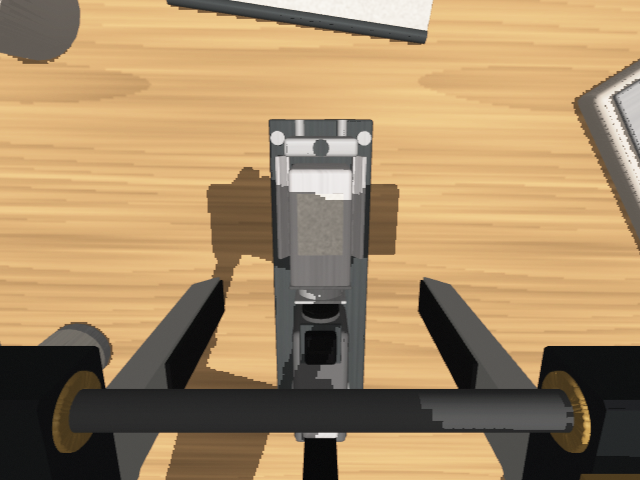

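Call:
{"op": "arm_command", "data": {
  "fingers": [1,1,1,1,1],
  "delta_pos": [
    [-30,0,0],
    [-65,0,0],
    [-95,0,0],
    [-107,0,0],
    [-107,0,0]
  ],
  "spin": [0,0,0,0,0],
  "newtons": 30
}}

```text
time_s: 13.0
ee_pos: [0.4975, -0.1138, 0.1673]
orientation: [[1.0, 0.016, -0.004], [0.016, -1.0, -0.004], [-0.005, 0.004, -1.0]]
ft_force: [1.0, -0.7, -0.3]
grip_width: 0.0574
```

Call:
{"op": "arm_command", "data": {
  "fingers": [1,1,1,1,1],
  "delta_pos": [
    [0,0,0],
    [0,0,0],
    [0,0,0],
    [0,0,0],
    [0,0,0]
  ],
  "spin": [0,0,0,0,0]
}}

```text
time_s: 13.5
ee_pos: [0.4979, -0.1138, 0.167]
orientation: [[1.0, 0.016, -0.005], [0.016, -1.0, -0.004], [-0.005, 0.004, -1.0]]
ft_force: [1.2, 0.3, -0.8]
grip_width: 0.0176
```

Run:
```python
from h import *
s=telemetry.get_state(); print(s['ee_pos'],s['ft_force'],s['grip_width'],s['orientation'].round(4).tolist(),s['time_s'])
p,d=viewer.grab_frame('scene'); cv2.imwrite('pics/s3.png',cv2.resize(p[180:400,200:380],None,fx=3,fy=2.7)); C=cloud('scene',d)
for nm,lo,hi in (('fing',.155,.235),('trig',.12,.145)):
    m=(abs(C[...,1]+.113)<.04)&(C[...,0]>.38)&(C[...,0]<.55)&(C[...,2]>lo)&(C[...,2]<hi)
    n,l,st,_=cv2.connectedComponentsWithStats(m.astype(np.uint8))
    for i in np.argsort(-st[1:,4])[:3]+1: print(nm,st[i],np.percentile(C[l==i]*1000,[2,50,98],axis=0).round(1).tolist())
```

```text
[ 0.49790421 -0.113789    0.16703988] [ 1.17274337  0.34685608 -0.77722726] 0.017629009255239986 [[0.9999, 0.0163, -0.0047], [0.0163, -0.9999, -0.0037], [-0.0047, 0.0036, -1.0]] 13.5
fing [272 264  11  14  89] [[492.7, -107.1, 193.6], [506.7, -104.8, 212.7], [509.3, -94.5, 233.0]]
fing [261 274  12  12  87] [[490.8, -136.7, 197.0], [506.3, -134.8, 216.7], [509.7, -124.6, 233.7]]
trig [261 284   8   8  35] [[468.0, -127.8, 120.6], [473.3, -121.4, 130.9], [476.4, -113.0, 134.7]]
trig [270 285   1   1   1] [[474.7, -106.1, 122.2], [474.7, -106.1, 122.2], [474.7, -106.1, 122.2]]
```

View pics/s3.png

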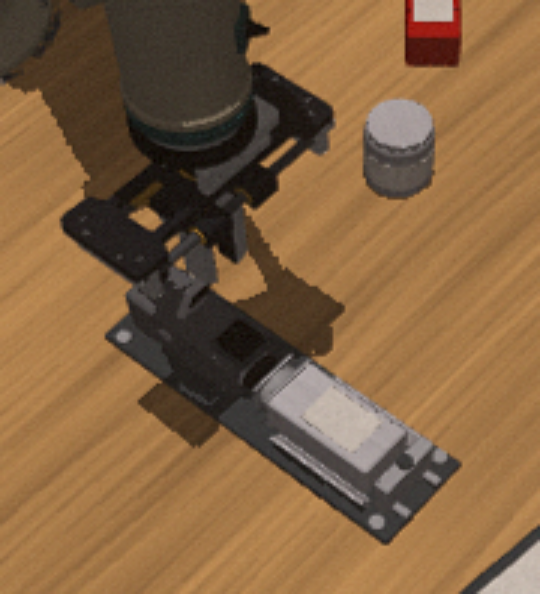

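Call:
{"op": "arm_command", "data": {
  "fingers": [1,1,1,1,1],
  "delta_pos": [
    [0,0,10],
    [0,0,30],
    [0,0,55],
    [0,0,76],
    [0,0,76]
  ],
  "spin": [0,0,0,0,0]
}}

```text
time_s: 14.05
ee_pos: [0.4946, -0.113, 0.0879]
orientation: [[1.0, 0.016, -0.011], [0.016, -1.0, -0.001], [-0.011, 0.001, -1.0]]
ft_force: [-0.8, 0.3, 0.4]
grip_width: 0.0006
```

Call:
{"op": "arm_command", "data": {
  "fingers": [1,1,1],
  "delta_pos": [
    [-7,0,-2],
    [-14,0,-2],
    [-20,0,-2]
  ],
  "spin": [0,0,0]
}}

```text
time_s: 14.35
ee_pos: [0.4777, -0.1135, 0.092]
orientation: [[1.0, 0.015, -0.003], [0.015, -1.0, -0.002], [-0.003, 0.002, -1.0]]
ft_force: [6.1, 2.6, 3.9]
grip_width: 0.0006
```

Call:
{"op": "arm_command", "data": {
  "fingers": [1,1,1,1],
  "delta_pos": [
    [-7,0,0],
    [-14,0,0],
    [-18,0,0],
    [-18,0,0]
  ],
  "spin": [0,0,0,0]
}}

```text
time_s: 14.75
ee_pos: [0.4625, -0.1142, 0.0943]
orientation: [[1.0, 0.014, 0.005], [0.014, -1.0, -0.003], [0.005, 0.003, -1.0]]
ft_force: [5.9, 1.8, 4.0]
grip_width: 0.0002
```

Call:
{"op": "arm_command", "data": {
  "fingers": [1,1,1,1],
  "delta_pos": [
    [-7,0,3],
    [-13,0,3],
    [-17,0,3],
    [-17,0,3]
  ],
  "spin": [0,0,0,0]
}}

```text
time_s: 15.15
ee_pos: [0.4487, -0.1153, 0.0931]
orientation: [[1.0, 0.014, 0.013], [0.014, -1.0, -0.005], [0.013, 0.005, -1.0]]
ft_force: [6.0, 1.4, 2.3]
grip_width: 0.0002
```

Run:
```python
from h import *
s=telemetry.get_state(); print(s['ee_pos'],s['ft_force'],s['torque'],s['time_s'])
p,d=viewer.grab_frame('scene'); cv2.imwrite('pics/s4.png',cv2.resize(p[230:390,220:370],None,fx=4,fy=3.7)); C=cloud('scene',d)
for nm,lo,hi in (('grip/trig',.10,.145),):
    m=(abs(C[...,1]+.113)<.04)&(C[...,0]>.38)&(C[...,0]<.55)&(C[...,2]>lo)&(C[...,2]<hi)
    n,l,st,_=cv2.connectedComponentsWithStats(m.astype(np.uint8))
    for i in np.argsort(-st[1:,4])[:3]+1: print(nm,st[i],np.percentile(C[l==i]*1000,[2,50,98],axis=0).round(1).tolist())
```

```text
[ 0.44872831 -0.11531596  0.09314543] [5.97505397 1.43480432 2.28686205] [ 0.25542201 -1.24874923 -0.0038684 ] 15.15
grip/trig [245 275  20  14 115] [[418.5, -129.6, 100.8], [451.0, -124.6, 129.3], [459.6, -106.1, 143.9]]
grip/trig [242 269   7   7  21] [[412.5, -129.8, 132.0], [415.6, -122.7, 136.9], [419.9, -116.0, 141.1]]
```

View pics/s4.png

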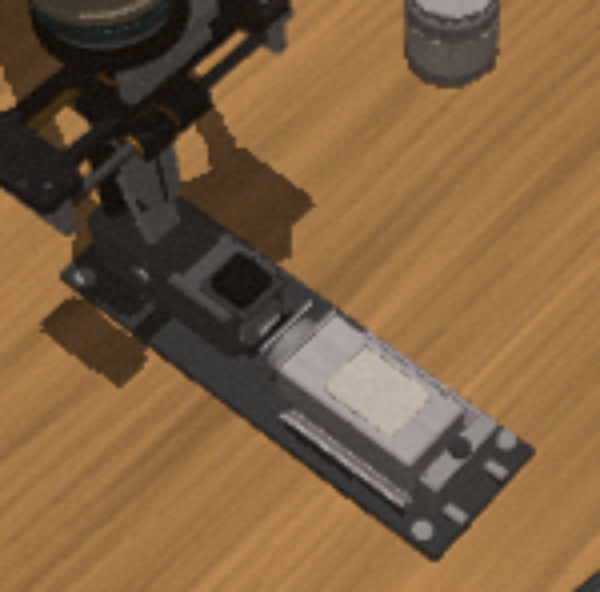

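Call:
{"op": "arm_command", "data": {
  "fingers": [1,1,1],
  "delta_pos": [
    [-3,0,1],
    [-6,0,1],
    [-6,0,1]
  ],
  "spin": [0,0,0]
}}

```text
time_s: 15.5
ee_pos: [0.4463, -0.1156, 0.0932]
orientation: [[1.0, 0.012, 0.021], [0.013, -1.0, -0.006], [0.021, 0.006, -1.0]]
ft_force: [9.4, 2.2, -2.3]
grip_width: 0.0003
```

Call:
{"op": "arm_command", "data": {
  "fingers": [1,1,1,1,1],
  "delta_pos": [
    [8,0,1],
    [18,0,1],
    [30,0,1],
    [41,0,2],
    [41,0,2]
  ],
  "spin": [0,0,0,0,0]
}}

```text
time_s: 16.0
ee_pos: [0.4887, -0.1152, 0.0916]
orientation: [[1.0, 0.013, 0.02], [0.013, -1.0, -0.006], [0.02, 0.006, -1.0]]
ft_force: [0.0, -0.0, 0.2]
grip_width: 0.0005
```

```bash
cat > chk.py <<'E'
from h import *
import sys
def go(tag):
    s=telemetry.get_state(); print(s['ee_pos'],s['ft_force'],s['orientation'][:,2].round(4),s['time_s'])
    p,d=viewer.grab_frame('scene'); cv2.imwrite(f'pics/{tag}.png',cv2.resize(p[230:390,220:370],None,fx=4,fy=3.7)); C=cloud('scene',d)
    m=(abs(C[...,1]+.113)<.04)&(C[...,0]>.38)&(C[...,0]<.55)&(C[...,2]>.12)&(C[...,2]<.145)
    n,l,st,_=cv2.connectedComponentsWithStats(m.astype(np.uint8))
    for i in np.argsort(-st[1:,4])[:3]+1: print('grip/trig/fing',st[i],np.percentile(C[l==i]*1000,[2,50,98],axis=0).round(1).tolist())
    m=(abs(C[...,1]+.111)<.035)&(C[...,0]>.5)&(C[...,0]<.7)
    for nm,lo,hi,x0 in (('tin top',.056,.0655,.53),):
        k=(m&(C[...,2]>lo)&(C[...,2]<hi)&(C[...,0]>x0)).astype(np.uint8); n,l,st,_=cv2.connectedComponentsWithStats(k)
        for i in np.argsort(-st[1:,4])[:4]+1:
            if st[i,4]>15: print(nm,st[i],np.percentile(C[l==i]*1000,[1,50,99],axis=0).round(1).tolist())
go(sys.argv[1])
E
python3 chk.py s5
```

```text
[ 0.4886927  -0.11522163  0.0916222 ] [ 0.02324789 -0.01356204  0.23508738] [ 0.0203 -0.0056 -0.9998] 16.0
grip/trig/fing [264 287  14  11  61] [[481.9, -129.5, 121.1], [497.5, -122.4, 133.9], [499.6, -106.2, 143.2]]
grip/trig/fing [243 270  10   9  40] [[417.2, -130.3, 120.3], [420.8, -121.0, 126.9], [423.0, -108.4, 135.6]]
grip/trig/fing [261 288   3   2   4] [[466.8, -126.0, 122.0], [468.5, -125.2, 122.5], [470.3, -121.7, 129.9]]
tin top [289 314  48  42 902] [[555.6, -137.9, 56.3], [605.8, -114.5, 59.9], [653.0, -89.5, 64.4]]
tin top [325 342  20  21 137] [[660.1, -139.9, 56.3], [668.9, -116.9, 61.2], [674.7, -85.6, 64.8]]
tin top [285 312  14  14  24] [[540.2, -135.3, 56.1], [542.1, -115.7, 57.6], [544.4, -93.2, 60.6]]
```

View pics/s5.png

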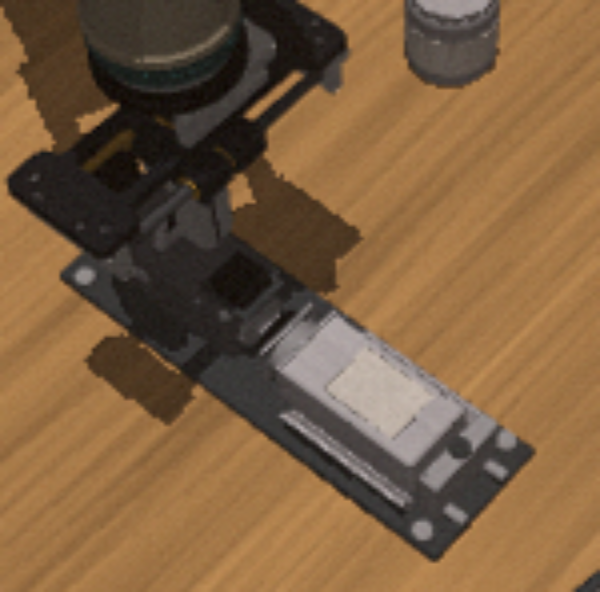

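Call:
{"op": "arm_command", "data": {
  "fingers": [1,1,1,1,1],
  "delta_pos": [
    [-7,0,0],
    [-14,0,0],
    [-21,0,0],
    [-26,0,0],
    [-30,0,0]
  ],
  "spin": [0,0,0,0,0]
}}

```text
time_s: 16.55
ee_pos: [0.4599, -0.1157, 0.0923]
orientation: [[1.0, 0.012, 0.026], [0.012, -1.0, -0.006], [0.026, 0.006, -1.0]]
ft_force: [7.1, 0.6, 1.8]
grip_width: 0.0006
```

Call:
{"op": "arm_command", "data": {
  "fingers": [1,1,1,1],
  "delta_pos": [
    [-5,0,1],
    [-9,0,1],
    [-12,0,1],
    [-12,0,1]
  ],
  "spin": [0,0,0,0]
}}

```text
time_s: 16.95
ee_pos: [0.4498, -0.1159, 0.0918]
orientation: [[0.999, 0.011, 0.032], [0.011, -1.0, -0.006], [0.032, 0.007, -0.999]]
ft_force: [6.8, 1.3, 0.8]
grip_width: 0.0003
```

Call:
{"op": "arm_command", "data": {
  "fingers": [1,1,1],
  "delta_pos": [
    [-3,0,0],
    [-5,0,0],
    [-6,0,0]
  ],
  "spin": [0,0,0]
}}

```text
time_s: 17.25
ee_pos: [0.4467, -0.1161, 0.0921]
orientation: [[0.999, 0.009, 0.039], [0.01, -1.0, -0.006], [0.039, 0.007, -0.999]]
ft_force: [8.9, 1.4, -4.9]
grip_width: 0.0005
```

Call:
{"op": "arm_command", "data": {
  "fingers": [1,1,1,1,1],
  "delta_pos": [
    [8,0,0],
    [18,0,1],
    [30,0,1],
    [42,0,2],
    [42,0,2]
  ],
  "spin": [0,0,0,0,0]
}}

```text
time_s: 17.75
ee_pos: [0.4901, -0.1158, 0.0912]
orientation: [[0.999, 0.01, 0.038], [0.01, -1.0, -0.006], [0.038, 0.007, -0.999]]
ft_force: [-0.6, -0.6, -0.8]
grip_width: 0.0004
```

```bash
python3 chk.py s6
```

```text
[ 0.49006368 -0.11575832  0.09123225] [-0.61046741 -0.62181288 -0.78838998] [ 0.0382 -0.0063 -0.9993] 17.75
grip/trig/fing [261 287  18  11  82] [[469.8, -129.9, 121.7], [497.9, -124.1, 133.2], [499.9, -105.9, 144.8]]
grip/trig/fing [243 270  10   8  40] [[416.6, -129.8, 120.5], [420.9, -121.0, 129.2], [422.9, -110.3, 138.7]]
tin top [ 291  315   54   49 1045] [[562.4, -138.1, 56.2], [619.8, -114.6, 60.1], [674.0, -88.1, 64.7]]
tin top [287 314  13  13  24] [[547.1, -134.3, 56.4], [548.5, -117.1, 57.6], [552.6, -95.7, 60.5]]
```

View pics/s6.png

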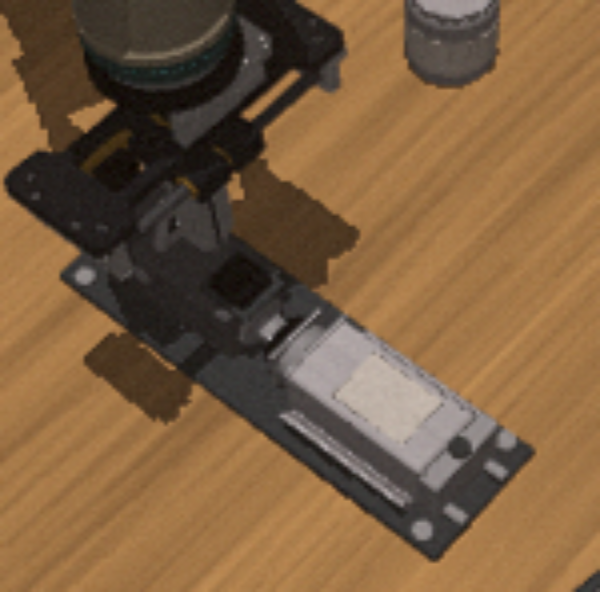

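Call:
{"op": "arm_command", "data": {
  "fingers": [1,1,1,1],
  "delta_pos": [
    [-7,0,0],
    [-14,0,0],
    [-19,0,0],
    [-20,0,0]
  ],
  "spin": [0,0,0,0]
}}

```text
time_s: 18.2
ee_pos: [0.4688, -0.1159, 0.091]
orientation: [[0.999, 0.009, 0.039], [0.01, -1.0, -0.007], [0.039, 0.007, -0.999]]
ft_force: [3.6, 0.9, 1.6]
grip_width: 0.0004
```

Call:
{"op": "arm_command", "data": {
  "fingers": [1,1,1],
  "delta_pos": [
    [-3,0,0],
    [-5,0,0],
    [-6,0,0]
  ],
  "spin": [0,0,0]
}}

```text
time_s: 18.5
ee_pos: [0.4642, -0.116, 0.0914]
orientation: [[0.999, 0.009, 0.042], [0.009, -1.0, -0.007], [0.042, 0.007, -0.999]]
ft_force: [5.3, 1.3, 1.3]
grip_width: 0.0004
```

Call:
{"op": "arm_command", "data": {
  "fingers": [1,1,1,1],
  "delta_pos": [
    [-4,0,0],
    [-7,0,0],
    [-9,0,0],
    [-9,0,0]
  ],
  "spin": [0,0,0,0]
}}

```text
time_s: 18.9
ee_pos: [0.4584, -0.1161, 0.0916]
orientation: [[0.999, 0.008, 0.049], [0.008, -1.0, -0.007], [0.049, 0.007, -0.999]]
ft_force: [9.5, 2.2, -1.1]
grip_width: 0.0005
```

```bash
python3 chk.py s7
```

```text
[ 0.4584278  -0.11611178  0.09163473] [ 9.48917056  2.17672355 -1.05133208] [ 0.0491 -0.0066 -0.9988] 18.9
grip/trig/fing [252 278  16  12  77] [[443.1, -129.8, 122.0], [465.7, -122.5, 133.6], [468.2, -106.2, 144.1]]
grip/trig/fing [243 270   7   8  26] [[414.5, -130.2, 124.1], [419.5, -125.2, 134.2], [422.1, -115.0, 138.4]]
tin top [ 287  314   58   50 1068] [[548.9, -138.1, 56.2], [617.6, -115.1, 59.9], [673.9, -88.7, 64.8]]
```

View pics/s7.png

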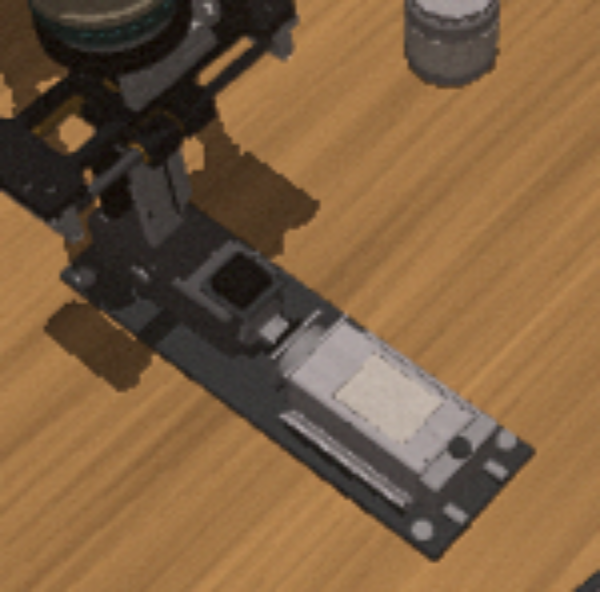

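Call:
{"op": "arm_command", "data": {
  "fingers": [1,1,1],
  "delta_pos": [
    [-4,0,0],
    [-6,0,0],
    [-7,0,0]
  ],
  "spin": [0,0,0]
}}

```text
time_s: 19.25
ee_pos: [0.4558, -0.1162, 0.0917]
orientation: [[0.998, 0.006, 0.058], [0.006, -1.0, -0.006], [0.058, 0.007, -0.998]]
ft_force: [12.0, 1.3, -5.7]
grip_width: 0.0004
```

Run:
```python
from h import *
s=telemetry.get_state(); p,d=viewer.grab_frame('wrist'); cv2.imwrite('pics/w9.png',p); np.savez('pics/w9.npz',p=p,d=d,**s); print(s['ee_pos'],s['ft_force'],s['time_s'])
C=cloud('wrist',d,s)
for v in range(60,240,4): print(v,np.round(C[v,322]*1000).astype(int).tolist(),end=' ')
```

```text
[ 0.45580327 -0.11616744  0.09174263] [12.01618576  1.33897572 -5.72904157] 19.25
60 [572, -115, 60] 64 [569, -115, 61] 68 [567, -115, 60] 72 [566, -115, 59] 76 [563, -115, 62] 80 [561, -115, 61] 84 [560, -115, 56] 88 [558, -115, 54] 92 [555, -115, 55] 96 [553, -115, 54] 100 [551, -115, 54] 104 [549, -115, 55] 108 [546, -115, 58] 112 [544, -115, 52] 116 [542, -115, 52] 120 [540, -115, 53] 124 [538, -115, 42] 128 [536, -115, 44] 132 [533, -115, 43] 136 [531, -115, 43] 140 [529, -115, 43] 144 [526, -115, 43] 148 [524, -115, 72] 152 [521, -115, 73] 156 [519, -115, 83] 160 [517, -115, 85] 164 [515, -115, 85] 168 [513, -115, 85] 172 [511, -115, 84] 176 [509, -115, 84] 180 [507, -115, 86] 184 [505, -115, 84] 188 [503, -115, 85] 192 [501, -115, 85] 196 [498, -115, 84] 200 [496, -115, 84] 204 [492, -115, 73] 208 [490, -115, 72] 212 [487, -115, 70] 216 [485, -115, 70] 220 [483, -115, 70] 224 [481, -115, 72] 228 [478, -115, 69] 232 [476, -115, 70] 236 [473, -115, 70]
```

View pics/w9.png

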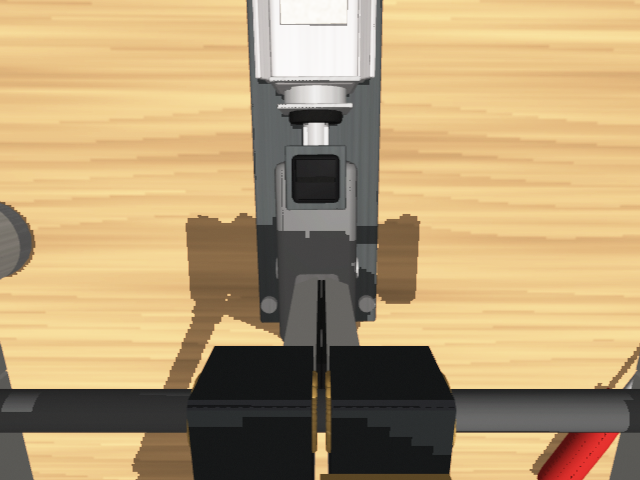

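Call:
{"op": "arm_command", "data": {
  "fingers": [1,1,1],
  "delta_pos": [
    [-4,0,-1],
    [-7,0,-2],
    [-8,0,-2]
  ],
  "spin": [0,0,0]
}}

```text
time_s: 19.6
ee_pos: [0.4506, -0.1166, 0.0935]
orientation: [[0.998, 0.005, 0.064], [0.006, -1.0, -0.007], [0.064, 0.007, -0.998]]
ft_force: [9.7, 0.6, -4.1]
grip_width: 0.0002
```

```bash
cat > wv.py <<'E'
from h import *
import sys
s=telemetry.get_state(); p,d=viewer.grab_frame('wrist'); t=sys.argv[1]; np.savez(f'pics/{t}.npz',p=p,d=d,**s); print(s['ee_pos'],s['ft_force'],s['orientation'][:,2].round(3),s['time_s'])
C=cloud('wrist',d,s)
a=[(v,*np.round(C[v,u0]*1000).astype(int)[[0,2]]) for u0 in (320,) for v in range(40,180,3)]
print([x for x in a if 520<x[1]<575])
cv2.imwrite(f'pics/{t}.png',cv2.resize(p[0:340,240:400],None,fx=1.7,fy=1.7))
E
python3 wv.py w10
```

```text
[ 0.45057468 -0.1166064   0.0935025 ] [ 9.69131783  0.61729195 -4.07946774] [ 0.064 -0.007 -0.998] 19.6
[(46, np.int64(574), np.int64(61)), (49, np.int64(573), np.int64(60)), (52, np.int64(571), np.int64(61)), (55, np.int64(570), np.int64(60)), (58, np.int64(568), np.int64(61)), (61, np.int64(566), np.int64(61)), (64, np.int64(565), np.int64(60)), (67, np.int64(563), np.int64(60)), (70, np.int64(562), np.int64(61)), (73, np.int64(560), np.int64(60)), (76, np.int64(559), np.int64(56)), (79, np.int64(558), np.int64(54)), (82, np.int64(556), np.int64(53)), (85, np.int64(555), np.int64(55)), (88, np.int64(553), np.int64(54)), (91, np.int64(551), np.int64(58)), (94, np.int64(549), np.int64(57)), (97, np.int64(548), np.int64(52)), (100, np.int64(547), np.int64(52)), (103, np.int64(545), np.int64(52)), (106, np.int64(543), np.int64(52)), (109, np.int64(542), np.int64(48)), (112, np.int64(541), np.int64(42)), (115, np.int64(539), np.int64(43)), (118, np.int64(537), np.int64(42)), (121, np.int64(535), np.int64(42)), (124, np.int64(533), np.int64(44)), (127, np.int64(532), np.int64(43)), (130, np.int64(530), np.int64(43)), (133, np.int64(528), np.int64(43)), (136, np.int64(525), np.int64(73)), (139, np.int64(523), np.int64(73)), (142, np.int64(522), np.int64(73))]
```

View pics/w10.png

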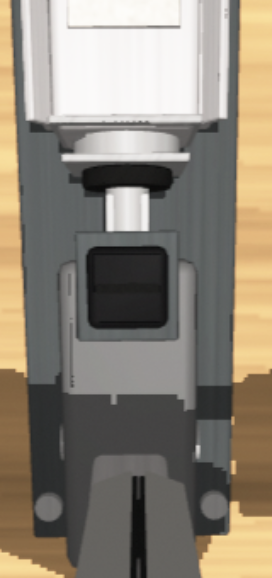

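Call:
{"op": "arm_command", "data": {
  "fingers": [1,1,1,1],
  "delta_pos": [
    [-5,0,1],
    [-9,0,1],
    [-12,0,1],
    [-12,0,1]
  ],
  "spin": [0,0,0,0]
}}

```text
time_s: 20.05
ee_pos: [0.4437, -0.1169, 0.0927]
orientation: [[0.997, 0.003, 0.074], [0.004, -1.0, -0.007], [0.074, 0.008, -0.997]]
ft_force: [12.5, 2.1, -4.9]
grip_width: 0.0005
```

```bash
python3 wv.py w11|cut -c1-900
```

```text
[ 0.44369983 -0.11691685  0.09267165] [12.49861228  2.10178567 -4.87977031] [ 0.074 -0.007 -0.997] 20.05
[(40, np.int64(571), np.int64(61)), (43, np.int64(570), np.int64(59)), (46, np.int64(568), np.int64(59)), (49, np.int64(566), np.int64(60)), (52, np.int64(565), np.int64(60)), (55, np.int64(563), np.int64(61)), (58, np.int64(561), np.int64(61)), (61, np.int64(560), np.int64(60)), (64, np.int64(559), np.int64(56)), (67, np.int64(558), np.int64(53)), (70, np.int64(556), np.int64(55)), (73, np.int64(554), np.int64(58)), (76, np.int64(553), np.int64(58)), (79, np.int64(551), np.int64(54)), (82, np.int64(550), np.int64(52)), (85, np.int64(548), np.int64(53)), (88, np.int64(547), np.int64(51)), (91, np.int64(545), np.int64(52)), (94, np.int64(545), np.int64(43)), (97, np.int64(543), np.int64(44)), (100, np.int64(542), np.int64(41)), (103, np.int64(540), np.int64(43)), (106, np.int64(538), np.int64(43)), (109, np.int64(536), np.int64(43)), (112, np.int64(534), np.int64(42)), (115, np.int64(533)
```

View pics/w11.png

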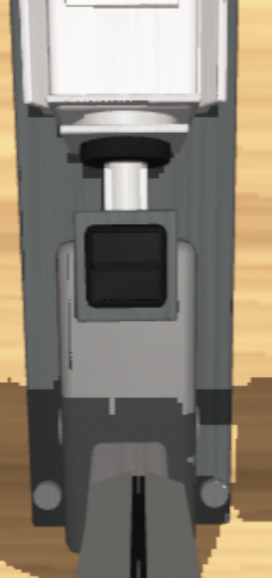

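Call:
{"op": "arm_command", "data": {
  "fingers": [1,1,1,1,1],
  "delta_pos": [
    [8,0,1],
    [18,0,2],
    [32,0,3],
    [46,0,4],
    [46,0,4]
  ],
  "spin": [0,0,0,0,0]
}}

```text
time_s: 20.6
ee_pos: [0.4912, -0.1169, 0.0915]
orientation: [[0.997, 0.004, 0.073], [0.004, -1.0, -0.007], [0.073, 0.008, -0.997]]
ft_force: [-0.6, -0.2, -1.3]
grip_width: 0.0008
```

```bash
python3 wv.py w12|cut -c1-900; python3 chk.py s8
```

```text
[ 0.49119857 -0.11691217  0.09148181] [-0.64709318 -0.18386965 -1.27108274] [ 0.073 -0.007 -0.997] 20.6
[(124, np.int64(573), np.int64(60)), (127, np.int64(571), np.int64(60)), (130, np.int64(570), np.int64(60)), (133, np.int64(568), np.int64(61)), (136, np.int64(566), np.int64(61)), (139, np.int64(565), np.int64(61)), (142, np.int64(563), np.int64(61)), (145, np.int64(561), np.int64(60)), (148, np.int64(560), np.int64(58)), (151, np.int64(558), np.int64(55)), (154, np.int64(556), np.int64(55)), (157, np.int64(554), np.int64(57)), (160, np.int64(553), np.int64(56)), (163, np.int64(550), np.int64(9)), (166, np.int64(549), np.int64(35)), (169, np.int64(547), np.int64(52)), (172, np.int64(545), np.int64(53)), (175, np.int64(544), np.int64(53)), (178, np.int64(542), np.int64(51))]
[ 0.48991338 -0.1166175   0.09133431] [0.4514317  0.08421579 0.54143333] [ 0.0716 -0.0068 -0.9974] 20.65
grip/trig/fing [260 285  18  13  87] [[465.4, -130.6, 121.2], [496.4, -125.1, 134.2], [499.0, -106.5, 144.2]]
grip/trig/fing [243 269  10  10  54] [[413.8, -129.6, 121.3], [420.7, -122.3, 132.2], [423.0, -110.4, 139.4]]
tin top [ 289  316   56   47 1088] [[555.1, -138.6, 56.2], [617.8, -114.7, 60.1], [674.1, -88.7, 64.7]]
```

View pics/s8.png

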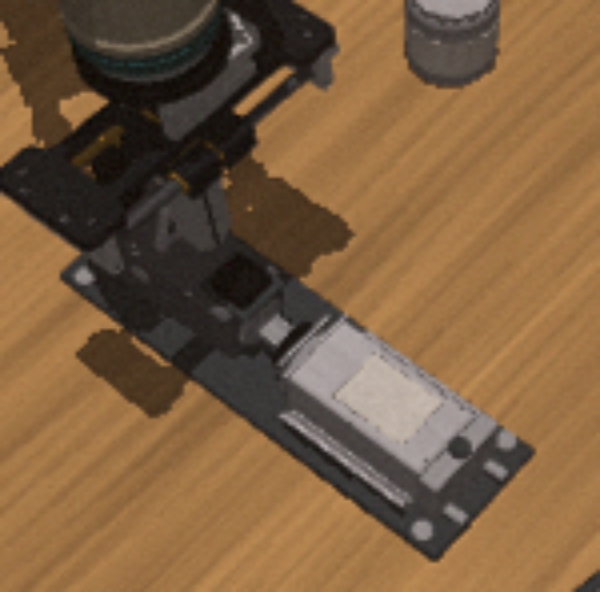

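Call:
{"op": "arm_command", "data": {
  "fingers": [1,1,1,1,1],
  "delta_pos": [
    [-8,0,-1],
    [-16,0,-1],
    [-22,0,-2],
    [-27,0,-2],
    [-29,0,-2]
  ],
  "spin": [0,0,0,0,0]
}}

```text
time_s: 21.2
ee_pos: [0.4615, -0.117, 0.0925]
orientation: [[0.997, 0.003, 0.076], [0.003, -1.0, -0.008], [0.076, 0.008, -0.997]]
ft_force: [5.8, -0.1, 3.2]
grip_width: 0.0003
```

```bash
python3 wv.py w13|sed 's/np.int64(\([0-9]*\))/\1/g'|cut -c1-600
```

```text
[ 0.46148388 -0.11703414  0.0924812 ] [ 5.81500585 -0.05932105  3.1553924 ] [ 0.076 -0.008 -0.997] 21.2
[(70, 573, 60), (73, 571, 61), (76, 570, 60), (79, 568, 60), (82, 567, 60), (85, 565, 59), (88, 563, 61), (91, 562, 61), (94, 560, 60), (97, 559, 55), (100, 558, 55), (103, 556, 55), (106, 554, 57), (109, 552, 58), (112, 551, 52), (115, 549, 53), (118, 548, 52), (121, 546, 53), (124, 545, 46), (127, 543, 44), (130, 541, 42), (133, 540, 42), (136, 538, 43), (139, 536, 43), (142, 534, 43), (145, 532, 43), (148, 530, 44), (151, 528, 43), (154, 527, 43), (157, 525, 73), (160, 523, 73), (163, 521, 73)]
```

Call:
{"op": "arm_command", "data": {
  "fingers": [1,1,1],
  "delta_pos": [
    [-3,0,0],
    [-6,0,0],
    [-7,0,0]
  ],
  "spin": [0,0,0]
}}

```text
time_s: 21.55
ee_pos: [0.4575, -0.1172, 0.0928]
orientation: [[0.996, 0.001, 0.084], [0.002, -1.0, -0.008], [0.084, 0.008, -0.996]]
ft_force: [10.5, 1.4, -4.8]
grip_width: 0.0006
```

```bash
python3 wv.py w14|sed 's/np.int64(\([0-9]*\))/\1/g'|cut -c1-500
```

```text
[ 0.45750048 -0.11717685  0.09277529] [10.53390829  1.41607258 -4.77258555] [ 0.084 -0.008 -0.996] 21.55
[(61, 574, 60), (64, 573, 61), (67, 571, 60), (70, 570, 60), (73, 568, 60), (76, 566, 60), (79, 565, 61), (82, 563, 63), (85, 561, 62), (88, 560, 58), (91, 559, 54), (94, 558, 54), (97, 556, 54), (100, 554, 58), (103, 552, 57), (106, 551, 53), (109, 549, 52), (112, 548, 53), (115, 546, 52), (118, 545, 43), (121, 543, 43), (124, 541, 43), (127, 540, 43), (130, 538, 43), (133, 536, 42), (136, 534, 43), (139, 532, 42), (142, 530, 43), (145, 529, 42), (148, 527, 43), (151, 524, 73), (154, 523, 73),
```

Call:
{"op": "arm_command", "data": {
  "fingers": [1,1,1],
  "delta_pos": [
    [-3,0,0],
    [-5,0,0],
    [-7,0,0]
  ],
  "spin": [0,0,0]
}}

```text
time_s: 21.9
ee_pos: [0.454, -0.1173, 0.0929]
orientation: [[0.996, -0.001, 0.092], [-0.0, -1.0, -0.008], [0.092, 0.008, -0.996]]
ft_force: [8.7, 1.1, -4.9]
grip_width: 0.0003
```

```bash
python3 wv.py w15|sed 's/np.int64(\([0-9]*\))/\1/g'|cut -c1-500
```

```text
[ 0.45395845 -0.11731443  0.09290236] [ 8.69340104  1.05302207 -4.91599967] [ 0.092 -0.008 -0.996] 21.9
[(58, 573, 60), (61, 571, 60), (64, 570, 61), (67, 568, 60), (70, 567, 60), (73, 565, 60), (76, 563, 61), (79, 561, 63), (82, 561, 57), (85, 559, 56), (88, 558, 54), (91, 556, 58), (94, 554, 58), (97, 553, 51), (100, 551, 51), (103, 550, 53), (106, 548, 52), (109, 547, 47), (112, 546, 42), (115, 544, 42), (118, 542, 43), (121, 540, 42), (124, 538, 42), (127, 537, 42), (130, 535, 43), (133, 533, 42), (136, 531, 43), (139, 529, 43), (142, 527, 43), (145, 524, 74), (148, 522, 74), (151, 521, 73)]
```

View pics/w15.png

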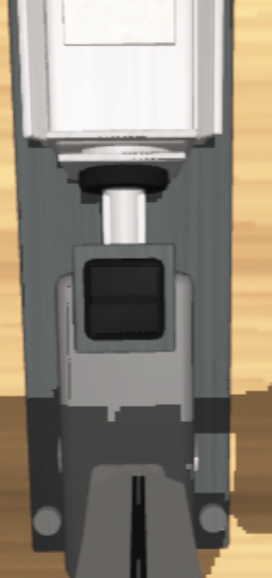

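Call:
{"op": "arm_command", "data": {
  "fingers": [1,1,1],
  "delta_pos": [
    [-3,0,0],
    [-6,0,0],
    [-8,0,0]
  ],
  "spin": [0,0,0]
}}

```text
time_s: 22.25
ee_pos: [0.449, -0.1176, 0.0929]
orientation: [[0.995, -0.003, 0.1], [-0.002, -1.0, -0.009], [0.1, 0.008, -0.995]]
ft_force: [12.2, 1.4, -6.9]
grip_width: 0.0005
```

```bash
python3 wv.py w16|sed 's/np.int64(\([0-9]*\))/\1/g'|cut -c1-500
```

```text
[ 0.44902475 -0.11755608  0.09285006] [12.1536212   1.43630415 -6.85663833] [ 0.1   -0.009 -0.995] 22.25
[(49, 574, 60), (52, 572, 59), (55, 570, 61), (58, 569, 59), (61, 567, 59), (64, 565, 60), (67, 564, 61), (70, 562, 60), (73, 560, 62), (76, 560, 56), (79, 558, 58), (82, 556, 58), (85, 556, 51), (88, 554, 52), (91, 552, 51), (94, 550, 53), (97, 549, 51), (100, 549, 41), (103, 547, 42), (106, 545, 41), (109, 543, 43), (112, 541, 42), (115, 540, 41), (118, 538, 42), (121, 536, 42), (124, 534, 43), (127, 532, 42), (130, 530, 43), (133, 529, 41), (136, 524, 73), (139, 523, 74), (142, 521, 72)]
```

Call:
{"op": "arm_command", "data": {
  "fingers": [1,1,1],
  "delta_pos": [
    [-3,0,0],
    [-5,0,0],
    [-6,0,0]
  ],
  "spin": [0,0,0]
}}

```text
time_s: 22.6
ee_pos: [0.4472, -0.1179, 0.0933]
orientation: [[0.994, -0.005, 0.109], [-0.004, -1.0, -0.009], [0.109, 0.009, -0.994]]
ft_force: [11.8, 1.3, -5.3]
grip_width: 0.0005
```

```bash
python3 wv.py w17|sed 's/np.int64(\([0-9]*\))/\1/g'|cut -c1-500
```

```text
[ 0.44723512 -0.11789277  0.09330955] [11.83168278  1.34390408 -5.28204556] [ 0.109 -0.009 -0.994] 22.6
[(46, 574, 60), (49, 573, 60), (52, 571, 60), (55, 569, 60), (58, 567, 61), (61, 566, 59), (64, 564, 61), (67, 562, 62), (70, 561, 62), (73, 560, 58), (76, 558, 58), (79, 557, 57), (82, 556, 51), (85, 554, 52), (88, 553, 52), (91, 551, 53), (94, 549, 51), (97, 549, 41), (100, 547, 42), (103, 545, 43), (106, 544, 44), (109, 542, 42), (112, 540, 42), (115, 538, 42), (118, 537, 41), (121, 535, 43), (124, 533, 42), (127, 531, 42), (130, 529, 42), (133, 524, 73), (136, 523, 74), (139, 521, 73)]
```

View pics/w17.png

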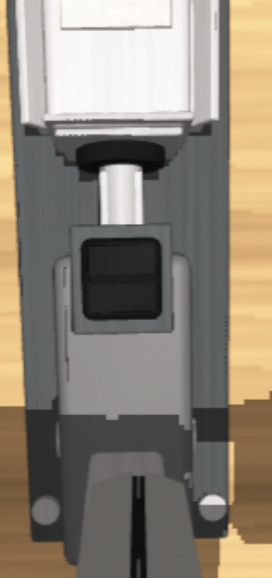

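Call:
{"op": "arm_command", "data": {
  "fingers": [1,1,1,1,1],
  "delta_pos": [
    [8,0,1],
    [20,-1,2],
    [34,-2,4],
    [47,-3,5],
    [47,-3,5]
  ],
  "spin": [0,0,0,0,0]
}}

```text
time_s: 23.15
ee_pos: [0.4959, -0.1151, 0.0931]
orientation: [[0.994, -0.004, 0.109], [-0.003, -1.0, -0.009], [0.109, 0.009, -0.994]]
ft_force: [-0.1, 0.5, -0.9]
grip_width: 0.0004
```

```bash
python3 wv.py w18|sed 's/np.int64(\([0-9]*\))/\1/g'|cut -c1-500;python3 chk.py s9
```

```text
[ 0.49585127 -0.1150949   0.0930676 ] [-0.10990015  0.49955553 -0.9251723 ] [ 0.109 -0.009 -0.994] 23.15
[(133, 574, 60), (136, 573, 59), (139, 571, 60), (142, 569, 60), (145, 567, 60), (148, 565, 61), (151, 564, 60), (154, 562, 62), (157, 560, 61), (160, 559, 59), (163, 557, 58), (166, 556, 9), (169, 553, 52), (172, 551, 52), (175, 550, 52), (178, 548, 51)]
[ 0.49460903 -0.11487273  0.09286262] [-0.4860139  -0.057138    0.29441447] [ 0.1075 -0.0088 -0.9942] 23.2
grip/trig/fing [265 286  15  12  77] [[484.6, -128.7, 121.9], [499.6, -121.2, 134.4], [502.8, -104.9, 144.6]]
grip/trig/fing [243 268  11  10  62] [[413.7, -129.9, 121.4], [420.0, -119.8, 133.2], [423.0, -108.4, 138.6]]
grip/trig/fing [260 285   4   5  16] [[465.6, -128.1, 124.8], [468.8, -125.5, 130.7], [472.2, -120.5, 134.8]]
tin top [ 291  316   54   48 1043] [[559.9, -138.5, 56.2], [618.7, -114.6, 60.2], [674.6, -88.5, 64.8]]
```

View pics/w18.png

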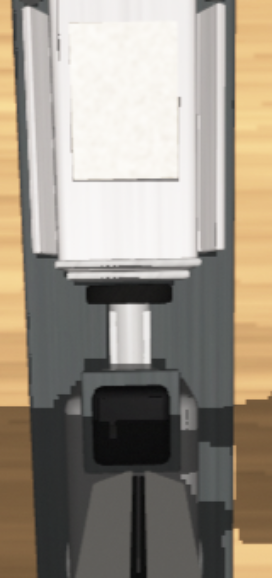

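View pics/s9.png

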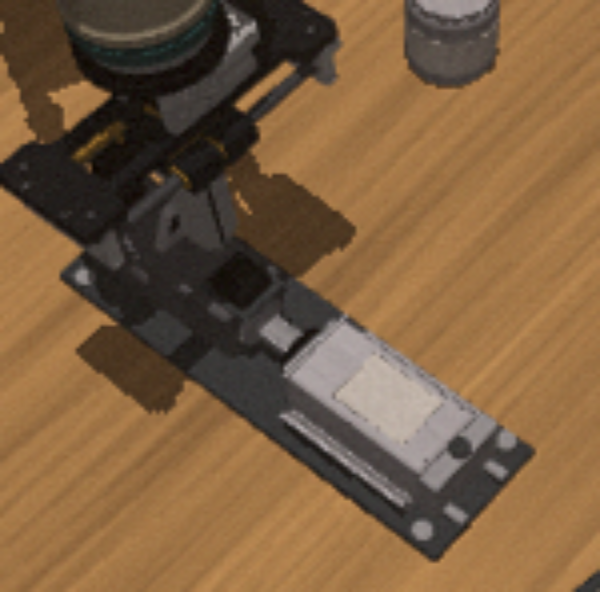

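Call:
{"op": "arm_command", "data": {
  "fingers": [1,1,1],
  "delta_pos": [
    [-7,0,-1],
    [-13,0,-1],
    [-16,0,-2]
  ],
  "spin": [0,0,0]
}}

```text
time_s: 23.55
ee_pos: [0.4811, -0.1152, 0.095]
orientation: [[0.993, -0.006, 0.116], [-0.005, -1.0, -0.01], [0.116, 0.009, -0.993]]
ft_force: [7.7, 1.9, 0.7]
grip_width: 0.0006
```

Call:
{"op": "arm_command", "data": {
  "fingers": [1,1,1],
  "delta_pos": [
    [-3,0,0],
    [-5,0,0],
    [-6,0,0]
  ],
  "spin": [0,0,0]
}}

```text
time_s: 23.85
ee_pos: [0.479, -0.1154, 0.0961]
orientation: [[0.992, -0.008, 0.126], [-0.007, -1.0, -0.011], [0.126, 0.01, -0.992]]
ft_force: [8.8, 2.2, -0.5]
grip_width: 0.0004
```

Call:
{"op": "arm_command", "data": {
  "fingers": [1,1,1],
  "delta_pos": [
    [-3,0,0],
    [-5,0,1],
    [-6,0,1]
  ],
  "spin": [0,0,0]
}}

```text
time_s: 24.15
ee_pos: [0.4784, -0.1158, 0.0969]
orientation: [[0.99, -0.01, 0.138], [-0.009, -1.0, -0.012], [0.138, 0.01, -0.99]]
ft_force: [10.6, 3.1, 0.9]
grip_width: 0.0005
```

```bash
python3 wv.py w19|sed 's/np.int64(\([0-9]*\))/\1/g'|cut -c1-500
```

```text
[ 0.47844611 -0.11577928  0.09689617] [10.56155029  3.06995617  0.93426206] [ 0.138 -0.012 -0.99 ] 24.15
[(106, 574, 60), (109, 573, 59), (112, 571, 60), (115, 569, 61), (118, 567, 60), (121, 565, 61), (124, 564, 60), (127, 562, 62), (130, 560, 59), (133, 559, 58), (136, 557, 57), (139, 556, 51), (142, 554, 51), (145, 552, 52), (148, 550, 52), (151, 549, 43), (154, 547, 43), (157, 545, 43), (160, 543, 41), (163, 541, 42), (166, 539, 43), (169, 538, 42), (172, 528, 311), (175, 534, 43), (178, 532, 43)]
```

View pics/w19.png

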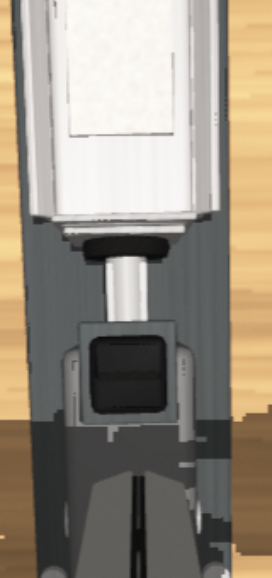

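Call:
{"op": "arm_command", "data": {
  "fingers": [1,1,1,1],
  "delta_pos": [
    [-3,0,0],
    [-5,0,1],
    [-6,0,1],
    [-6,0,1]
  ],
  "spin": [0,0,0,0]
}}

```text
time_s: 24.6
ee_pos: [0.4784, -0.1163, 0.0981]
orientation: [[0.988, -0.013, 0.152], [-0.011, -1.0, -0.013], [0.152, 0.011, -0.988]]
ft_force: [11.2, 3.3, 1.7]
grip_width: 0.0003
```

Call:
{"op": "arm_command", "data": {
  "fingers": [1,1,1,1],
  "delta_pos": [
    [-3,0,0],
    [-6,0,1],
    [-7,0,1],
    [-8,0,1]
  ],
  "spin": [0,0,0,0]
}}

```text
time_s: 25.0
ee_pos: [0.4776, -0.117, 0.0996]
orientation: [[0.986, -0.016, 0.167], [-0.013, -1.0, -0.015], [0.168, 0.012, -0.986]]
ft_force: [12.6, 3.6, 3.7]
grip_width: 0.0004
```

```bash
python3 wv.py w20|sed 's/np.int64(\([0-9]*\))/\1/g'|cut -c1-400; python3 chk.py s10
```

```text
[ 0.47756065 -0.1170243   0.09960828] [12.61437056  3.60784777  3.6528316 ] [ 0.167 -0.015 -0.986] 25.0
[(109, 574, 61), (112, 572, 60), (115, 570, 60), (118, 568, 60), (121, 567, 60), (124, 565, 60), (127, 563, 62), (130, 561, 63), (133, 560, 58), (136, 558, 57), (139, 556, 56), (142, 555, 51), (145, 553, 51), (148, 551, 52), (151, 550, 50), (154, 549, 41), (157, 547, 41), (160, 544, 42), (163, 542, 43), (166, 541, 43), (169, 539, 43), (172, 537, 42), (175, 535, 43), (178, 533, 43)]
[ 0.47754459 -0.11702358  0.09965611] [11.77613082  3.33350654  3.326991  ] [ 0.1674 -0.015  -0.9858] 25.05
grip/trig/fing [257 282  15  10  61] [[455.7, -130.6, 121.9], [480.7, -122.5, 136.5], [483.1, -106.5, 144.9]]
grip/trig/fing [242 268   9   9  36] [[410.4, -130.2, 128.6], [416.0, -121.3, 136.4], [421.4, -112.7, 139.4]]
tin top [ 291  316   54   48 1050] [[561.8, -138.6, 56.2], [618.1, -114.5, 60.1], [673.9, -88.7, 64.8]]
```

View pics/s10.png

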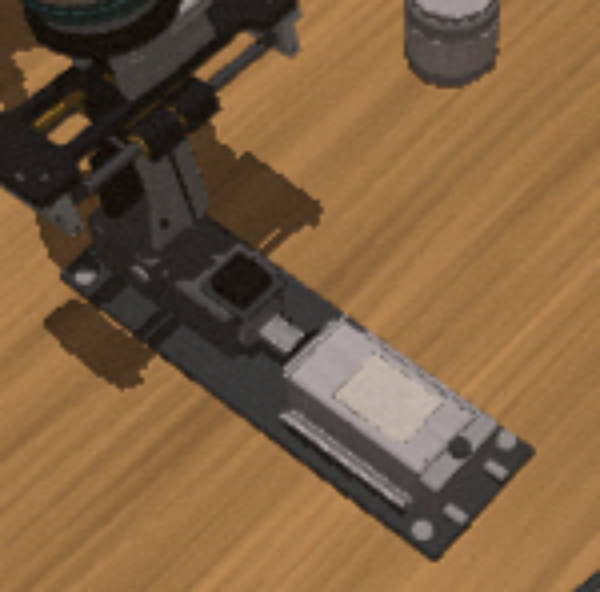

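Call:
{"op": "arm_command", "data": {
  "fingers": [1,1,1,1,1],
  "delta_pos": [
    [-3,0,0],
    [-6,0,1],
    [-8,0,2],
    [-9,0,2],
    [-9,0,2]
  ],
  "spin": [0,0,0,0,0]
}}

```text
time_s: 25.6
ee_pos: [0.4778, -0.118, 0.1014]
orientation: [[0.982, -0.02, 0.187], [-0.017, -1.0, -0.018], [0.187, 0.014, -0.982]]
ft_force: [11.6, 4.8, 8.4]
grip_width: 0.0004
```

Call:
{"op": "arm_command", "data": {
  "fingers": [1,1,1,1,1],
  "delta_pos": [
    [6,-1,1],
    [12,-2,4],
    [18,-4,10],
    [18,-4,16],
    [18,-4,16]
  ],
  "spin": [0,0,0,0,0]
}}

```text
time_s: 26.1
ee_pos: [0.4962, -0.1137, 0.0868]
orientation: [[0.983, -0.019, 0.182], [-0.016, -1.0, -0.016], [0.182, 0.013, -0.983]]
ft_force: [-0.3, 0.3, -0.1]
grip_width: 0.0007
```

Call:
{"op": "arm_command", "data": {
  "fingers": [1,1],
  "delta_pos": [
    [0,0,0],
    [0,0,0]
  ],
  "spin": [0,0]
}}

```text
time_s: 26.3
ee_pos: [0.4952, -0.1135, 0.0861]
orientation: [[0.984, -0.019, 0.18], [-0.017, -1.0, -0.015], [0.18, 0.012, -0.984]]
ft_force: [0.4, -0.3, -0.5]
grip_width: 0.0005
```

```bash
python3 wv.py w21|sed 's/np.int64(\([0-9]*\))/\1/g'|cut -c1-400; python3 chk.py s11
```

```text
[ 0.49519029 -0.11345161  0.08608887] [ 0.41954323 -0.28618413 -0.47751291] [ 0.18  -0.015 -0.984] 26.3
[(76, 536, 302), (136, 574, 61), (139, 572, 60), (142, 570, 61), (145, 569, 59), (148, 567, 61), (151, 565, 60), (154, 563, 61), (157, 561, 62), (160, 560, 58), (163, 558, 58), (166, 557, 57), (169, 556, 39), (172, 553, 53), (175, 551, 53), (178, 550, 54)]
[ 0.49562225 -0.11361219  0.08640187] [-0.16303735  0.21716982  0.71717938] [ 0.1808 -0.0154 -0.9834] 26.35
grip/trig/fing [261 285  19  13 110] [[468.8, -127.6, 121.9], [496.2, -121.1, 132.7], [500.9, -103.1, 144.5]]
grip/trig/fing [242 268   9   8  35] [[410.3, -129.4, 129.1], [415.7, -120.3, 136.1], [420.2, -112.1, 138.6]]
tin top [ 291  316   54   48 1041] [[560.9, -138.7, 56.4], [617.7, -114.7, 60.1], [674.2, -88.4, 64.8]]
```

View pics/w21.png

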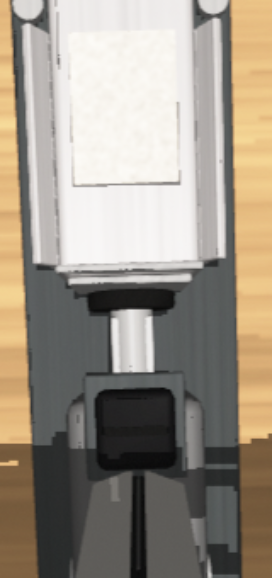

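Call:
{"op": "arm_command", "data": {
  "fingers": [1,1,1,1,1],
  "delta_pos": [
    [-4,0,-1],
    [-8,0,-1],
    [-11,0,-2],
    [-14,0,-2],
    [-14,0,-2]
  ],
  "spin": [0,0,0,0,0]
}}

```text
time_s: 26.9
ee_pos: [0.4864, -0.1143, 0.0889]
orientation: [[0.981, -0.021, 0.192], [-0.018, -1.0, -0.018], [0.192, 0.014, -0.981]]
ft_force: [7.9, 2.7, 3.5]
grip_width: 0.0007
```

Call:
{"op": "arm_command", "data": {
  "fingers": [1,1,1,1,1],
  "delta_pos": [
    [-4,-1,0],
    [-7,-1,0],
    [-8,-1,0],
    [-8,-1,0],
    [-8,-1,0]
  ],
  "spin": [0,0,0,0,0]
}}

```text
time_s: 27.4
ee_pos: [0.484, -0.1144, 0.0902]
orientation: [[0.979, -0.023, 0.203], [-0.019, -1.0, -0.02], [0.204, 0.016, -0.979]]
ft_force: [9.2, 1.1, 1.9]
grip_width: 0.0004
```

Call:
{"op": "arm_command", "data": {
  "fingers": [1,1,1,1,1],
  "delta_pos": [
    [-4,-1,0],
    [-8,-1,0],
    [-10,-1,0],
    [-10,-1,0],
    [-10,-1,0]
  ],
  "spin": [0,0,0,0,0]
}}

```text
time_s: 27.9
ee_pos: [0.4812, -0.1146, 0.0918]
orientation: [[0.976, -0.025, 0.218], [-0.021, -1.0, -0.023], [0.218, 0.018, -0.976]]
ft_force: [11.5, 2.4, 1.9]
grip_width: 0.0004
```

```bash
python3 wv.py w22|sed 's/np.int64(\([0-9]*\))/\1/g'|cut -c1-500
python3 - <<'E'
from h import *
s=telemetry.get_state(); print(s['torque'],s['joint_efforts'].round(2))
for t in ('w21','w22'):
    z=np.load(f'pics/{t}.npz'); p=z['p']; C=cloud('wrist',z['d'],z)
    for u in (300,340): print(t,u,[(v,*np.round(C[v,u]*1000,1)[[0,2]],int(p[v,u].mean())) for v in range(100,185) if 551<C[v,u,0]*1000<563])
E
```

```text
[ 0.48124041 -0.11464144  0.09183022] [11.53294747  2.39847133  1.88613454] [ 0.218 -0.023 -0.976] 27.9
[(118, 573, 60), (121, 572, 59), (124, 570, 60), (127, 568, 59), (130, 566, 61), (133, 564, 59), (136, 562, 61), (139, 560, 62), (142, 559, 57), (145, 558, 57), (148, 556, 53), (151, 555, 53), (154, 553, 52), (157, 551, 52), (160, 549, 49), (163, 548, 43), (166, 546, 43), (169, 545, 42), (172, 542, 44), (175, 541, 43), (178, 539, 43)]
[ 0.49654397 -1.93641561  0.23588177] [ -2.48 -26.51 -14.43  -1.68   2.18   0.05]
w21 300 [(155, np.float64(562.7), np.float64(62.0), 200), (156, np.float64(562.1), np.float64(62.2), 212), (157, np.float64(561.5), np.float64(62.6), 218), (158, np.float64(561.0), np.float64(61.7), 214), (159, np.float64(560.5), np.float64(60.7), 105), (160, np.float64(560.0), np.float64(59.8), 88), (161, np.float64(559.8), np.float64(56.7), 142), (162, np.float64(559.2), np.float64(56.5), 102), (163, np.float64(558.5), np.float64(57.5), 199), (164, np.float64(557.9), np.float64(57.2), 221), (165, np.float64(557.3), np.float64(57.7), 218), (166, np.float64(556.8), np.fl
[... 3409 characters left out ...]
6.5), np.float64(43.2), 73), (151, np.float64(556.5), np.float64(39.3), 74), (152, np.float64(556.5), np.float64(35.2), 74), (153, np.float64(556.4), np.float64(31.0), 73), (154, np.float64(556.4), np.float64(27.0), 72), (155, np.float64(556.7), np.float64(20.5), 71), (156, np.float64(556.8), np.float64(14.8), 66), (157, np.float64(556.7), np.float64(10.2), 47), (158, np.float64(556.0), np.float64(10.3), 88), (159, np.float64(555.2), np.float64(10.9), 88), (160, np.float64(554.5), np.float64(10.7), 89), (161, np.float64(553.8), np.float64(10.5), 89), (162, np.float64(552.9), np.float64(11.4), 89), (163, np.float64(552.2), np.float64(11.0), 89), (164, np.float64(551.6), np.float64(10.8), 87)]
```

View pics/w22.png

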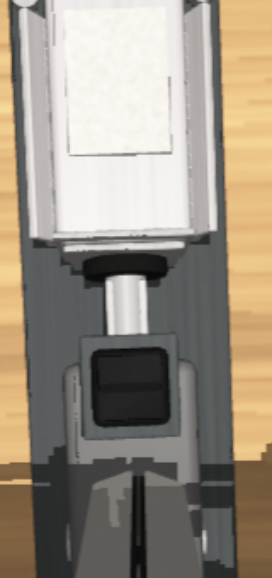

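Call:
{"op": "arm_command", "data": {
  "fingers": [1,1,1,1,1],
  "delta_pos": [
    [-4,-1,0],
    [-8,-1,0],
    [-11,-1,0],
    [-12,-1,0],
    [-12,-1,0]
  ],
  "spin": [0,0,0,0,0]
}}

```text
time_s: 28.45
ee_pos: [0.4785, -0.1152, 0.094]
orientation: [[0.971, -0.029, 0.236], [-0.023, -0.999, -0.027], [0.237, 0.021, -0.971]]
ft_force: [14.7, 3.4, 2.8]
grip_width: 0.0003
```

```bash
python3 wv.py w23|head -1; python3 chk.py s12
python3 - <<'E'
from h import *
s=telemetry.get_state(); print(s['torque'],s['ft_force'])
E
```

```text
[ 0.47851933 -0.11518898  0.09396559] [14.69388094  3.39745343  2.82677034] [ 0.236 -0.027 -0.971] 28.45
[ 0.47855697 -0.11517906  0.09396274] [14.75114977  3.68626278  3.10701551] [ 0.2359 -0.0268 -0.9714] 28.5
grip/trig/fing [256 281  17  11  93] [[453.8, -128.4, 124.2], [478.1, -120.5, 135.4], [481.9, -104.8, 144.5]]
grip/trig/fing [244 271   9   7  20] [[417.5, -128.8, 120.5], [421.1, -119.2, 124.4], [422.8, -109.5, 131.0]]
grip/trig/fing [242 268   7   6  11] [[409.9, -128.1, 133.1], [412.7, -119.9, 136.4], [415.9, -113.0, 140.2]]
tin top [ 291  316   54   48 1069] [[560.5, -138.6, 56.2], [618.4, -115.0, 60.1], [673.9, -88.7, 64.9]]
[ 0.69637957 -2.46809203  0.29413933] [14.35644295  3.75410846  3.46125338]
```

View pics/s12.png

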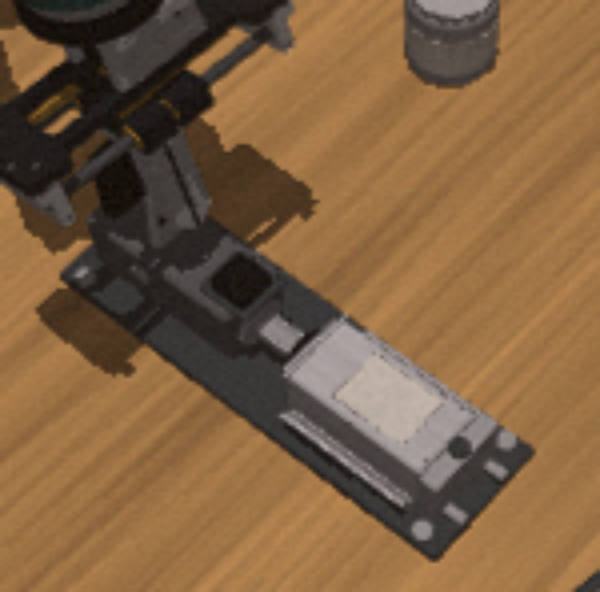

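Call:
{"op": "arm_command", "data": {
  "fingers": [1,1,1,1,1],
  "delta_pos": [
    [8,0,2],
    [20,-1,4],
    [34,-2,6],
    [44,-3,8],
    [44,-3,8]
  ],
  "spin": [0,0,0,0,0]
}}

```text
time_s: 29.05
ee_pos: [0.5243, -0.1134, 0.0962]
orientation: [[0.972, -0.028, 0.235], [-0.022, -0.999, -0.027], [0.236, 0.021, -0.972]]
ft_force: [-0.0, -0.7, -0.2]
grip_width: 0.0005
```

```bash
python3 - <<'E'
from h import *
s=telemetry.get_state(); print(s['ee_pos'],s['ft_force'],s['orientation'].round(3).tolist(),s['time_s'])
p,d=viewer.grab_frame('scene'); C=cloud('scene',d); np.savez('pics/s13.npz',p=p,d=d)
R=s['orientation']; T=(C-s['ee_pos'])@R
m=(abs(T[...,0])<.07)&(abs(T[...,1])<.1)&(C[...,2]>.1)&(T[...,2]<-.01)&(T[...,2]>-.2)
for lo in range(-160,-10,10):
    k=m&(T[...,2]*1000>=lo)&(T[...,2]*1000<lo+10)
    if k.sum()>3: print(lo,k.sum(),np.percentile(T[k][:,:2]*1000,[2,98],axis=0).round().tolist(),'worldx',np.percentile(C[k][:,0]*1000,[2,98]).round())
cv2.imwrite('pics/s13.png',cv2.resize(p[230:390,220:370],None,fx=4,fy=3.7))
E
python3 wv.py w24|head -1
```

```text
[ 0.52429349 -0.11336575  0.09618212] [-0.01286436 -0.67260375 -0.23304833] [[0.972, -0.028, 0.235], [-0.022, -0.999, -0.027], [0.236, 0.021, -0.972]] 29.05
-160 271 [[-17.0, -80.0], [36.0, 90.0]] worldx [470. 525.]
-150 356 [[-16.0, -76.0], [36.0, 87.0]] worldx [474. 526.]
-140 263 [[-21.0, -75.0], [36.0, 81.0]] worldx [471. 528.]
-130 87 [[-26.0, -77.0], [36.0, 82.0]] worldx [467. 530.]
-100 38 [[-2.0, -11.0], [12.0, 15.0]] worldx [500. 514.]
-90 45 [[-5.0, -9.0], [12.0, 14.0]] worldx [499. 516.]
-80 49 [[-9.0, -10.0], [12.0, 15.0]] worldx [497. 518.]
-70 42 [[-2.0, -10.0], [13.0, 14.0]] worldx [506. 521.]
-60 46 [[-7.0, -10.0], [12.0, 14.0]] worldx [505. 523.]
-50 62 [[-42.0, -10.0], [11.0, 15.0]] worldx [473. 525.]
-40 47 [[-49.0, -9.0], [12.0, 16.0]] worldx [468. 528.]
-30 19 [[-57.0, -4.0], [11.0, 17.0]] worldx [463. 528.]
[ 0.52316721 -0.11311982  0.09588014] [-0.63298922 -0.2117404  -0.24454287] [ 0.234 -0.026 -0.972] 29.1
```

View pics/s13.png

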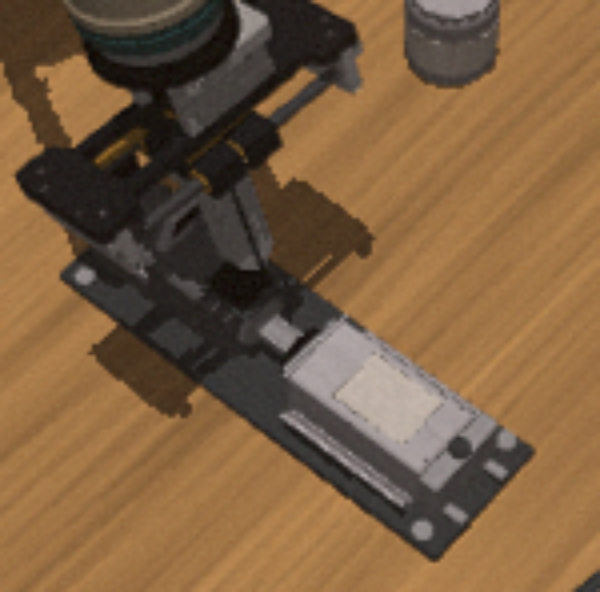

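View pics/w24.png

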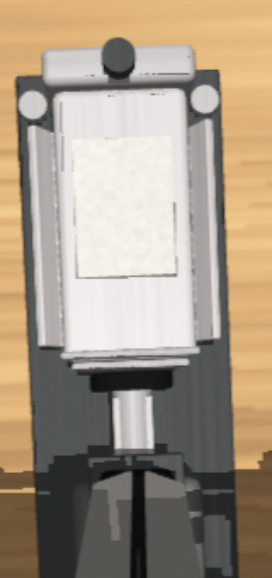

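Call:
{"op": "arm_command", "data": {
  "fingers": [1,1,1,1],
  "delta_pos": [
    [-2,0,9],
    [-4,0,18],
    [-7,0,27],
    [-7,0,27]
  ],
  "spin": [0,0,0,0]
}}

```text
time_s: 29.55
ee_pos: [0.52, -0.1129, 0.0657]
orientation: [[0.973, -0.028, 0.23], [-0.023, -0.999, -0.025], [0.23, 0.019, -0.973]]
ft_force: [-0.7, 0.4, 0.2]
grip_width: 0.0005
```

Call:
{"op": "arm_command", "data": {
  "fingers": [1,1,1,1],
  "delta_pos": [
    [-1,0,3],
    [-2,0,6],
    [-2,0,9],
    [-3,0,11]
  ],
  "spin": [0,0,0,0]
}}

```text
time_s: 29.95
ee_pos: [0.5202, -0.1133, 0.0553]
orientation: [[0.972, -0.028, 0.231], [-0.023, -0.999, -0.025], [0.232, 0.019, -0.973]]
ft_force: [-3.2, 1.7, 9.4]
grip_width: 0.0006
```

Call:
{"op": "arm_command", "data": {
  "fingers": [1,1,1,1],
  "delta_pos": [
    [-1,0,2],
    [-1,0,4],
    [-1,0,4],
    [-1,0,4]
  ],
  "spin": [0,0,0,0]
}}

```text
time_s: 30.35
ee_pos: [0.5205, -0.1133, 0.0534]
orientation: [[0.972, -0.028, 0.233], [-0.022, -0.999, -0.025], [0.234, 0.02, -0.972]]
ft_force: [-6.9, 2.2, 17.3]
grip_width: 0.0005
```

```bash
python3 wv.py w25|head -1; python3 chk.py s14
```

```text
[ 0.52049443 -0.11333146  0.05342769] [-6.93403513  2.16467755 17.29886575] [ 0.233 -0.025 -0.972] 30.35
[ 0.52051347 -0.11335526  0.05343287] [-6.72971697  1.57077503 16.22304566] [ 0.2332 -0.0255 -0.9721] 30.4
grip/trig/fing [270 289  15  14 104] [[495.9, -125.9, 120.1], [511.1, -116.8, 131.8], [515.8, -101.5, 143.8]]
grip/trig/fing [242 266  12  11  54] [[410.5, -129.0, 128.0], [416.8, -117.4, 136.0], [420.6, -103.0, 140.7]]
grip/trig/fing [261 287   6   5  15] [[468.3, -128.1, 121.4], [473.7, -125.9, 128.7], [475.3, -119.4, 133.1]]
tin top [ 291  316   54   48 1062] [[559.3, -138.3, 56.2], [618.4, -114.4, 60.0], [674.2, -88.6, 64.4]]
```

View pics/w25.png

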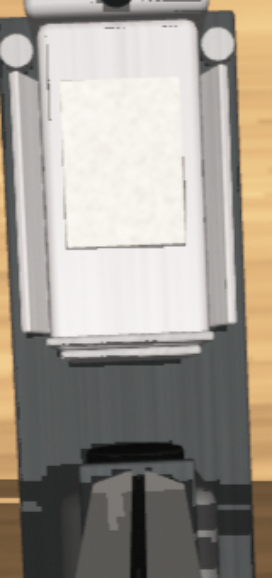

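View pics/s14.png

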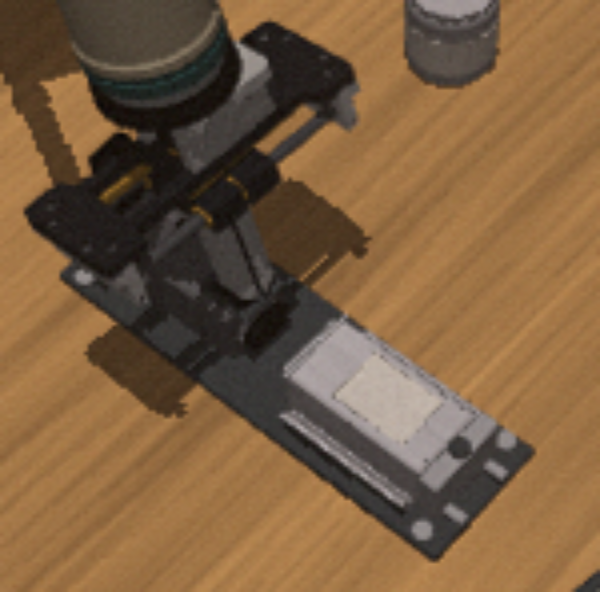

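Call:
{"op": "arm_command", "data": {
  "fingers": [1,1,1,1,1],
  "delta_pos": [
    [3,0,-10],
    [8,0,-30],
    [14,0,-60],
    [23,0,-95],
    [30,0,-125]
  ],
  "spin": [0,0,0,0,0]
}}

```text
time_s: 30.95
ee_pos: [0.5208, -0.1109, 0.1839]
orientation: [[0.972, -0.028, 0.235], [-0.022, -0.999, -0.026], [0.235, 0.02, -0.972]]
ft_force: [1.1, -0.7, -1.1]
grip_width: 0.0003
```

Call:
{"op": "arm_command", "data": {
  "fingers": [1,1,1,1,1],
  "delta_pos": [
    [0,0,0],
    [0,0,0],
    [0,0,0],
    [0,0,0],
    [0,0,0]
  ],
  "spin": [0,0,0,0,0]
}}

```text
time_s: 31.45
ee_pos: [0.52, -0.1106, 0.1823]
orientation: [[0.972, -0.028, 0.232], [-0.023, -0.999, -0.025], [0.233, 0.019, -0.972]]
ft_force: [-0.1, 0.5, 1.3]
grip_width: 0.0003
```

Run:
```python
from h import *
s=telemetry.get_state(); print(s['ee_pos'],s['ft_force'],s['time_s'])
for n in ('wrist','top','scene'):
    p,d=viewer.grab_frame(n); cv2.imwrite(f'pics/f_{n}.png',p); C=cloud(n,d,s)
    a=(abs(C[...,1]+.112)<.03)&(d>0)
    if n=='wrist':
        for u in (300,320,340): print(u,[(v,*np.round(C[v,u]*1000,0)[[0,2]]) for v in range(0,330,3) if 505<C[v,u,0]*1000<566])
```

```text
[ 0.51998777 -0.11064982  0.18233803] [-0.13289458  0.45876717  1.30017556] 31.45
300 [(204, np.float64(565.0), np.float64(60.0)), (207, np.float64(562.0), np.float64(61.0)), (210, np.float64(560.0), np.float64(59.0)), (213, np.float64(557.0), np.float64(58.0)), (216, np.float64(556.0), np.float64(10.0)), (219, np.float64(553.0), np.float64(10.0)), (222, np.float64(550.0), np.float64(9.0)), (225, np.float64(547.0), np.float64(11.0)), (228, np.float64(544.0), np.float64(11.0)), (231, np.float64(541.0), np.float64(11.0)), (234, np.float64(538.0), np.float64(11.0)), (237, np.float64(535.0), np.float64(10.0)), (240, np.float64(532.0), np.float64(10.0)), (243, np.float64(530.0), np.float64(10.0)), (246, np.float64(527.0), np.float64(9.0)), (249, np.float64(524.0), np.float64(10.0)), (252, np.float64(521.0), np.float64(12.0)), (255, np.float64(523.0), np.float64(72.0)), (258, np.float64(520.0), np.float64(73.0)), (261, np.float64(518.0), np.float64(73.0)), (264, np.float64(516.0), np.float64(73.0)), (267, np.float64(513.0), np.float64(71.0)), (270, np.float64(510.0), np.float64(71.0)), (27
[... 3660 characters left out ...]
1.0), np.float64(216.0)), (285, np.float64(520.0), np.float64(219.0)), (288, np.float64(520.0), np.float64(224.0)), (291, np.float64(519.0), np.float64(226.0)), (294, np.float64(518.0), np.float64(231.0)), (297, np.float64(518.0), np.float64(233.0)), (300, np.float64(517.0), np.float64(236.0)), (303, np.float64(516.0), np.float64(238.0)), (306, np.float64(515.0), np.float64(239.0)), (309, np.float64(514.0), np.float64(242.0)), (312, np.float64(514.0), np.float64(246.0)), (315, np.float64(513.0), np.float64(248.0)), (318, np.float64(513.0), np.float64(251.0)), (321, np.float64(512.0), np.float64(253.0)), (324, np.float64(512.0), np.float64(255.0)), (327, np.float64(511.0), np.float64(258.0))]
```

View pics/f_wrist.png

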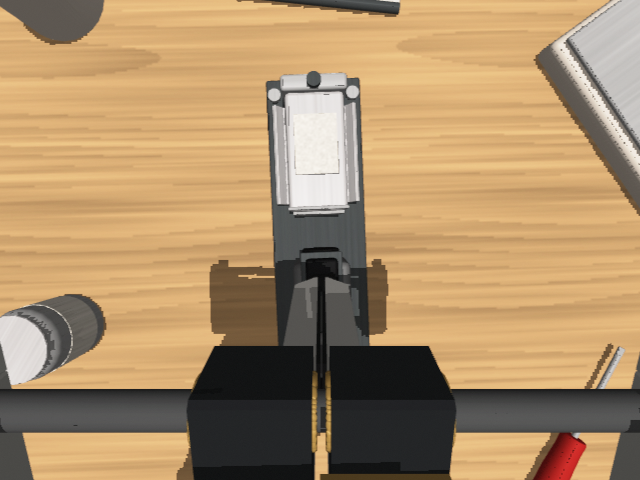

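View pics/f_scene.png

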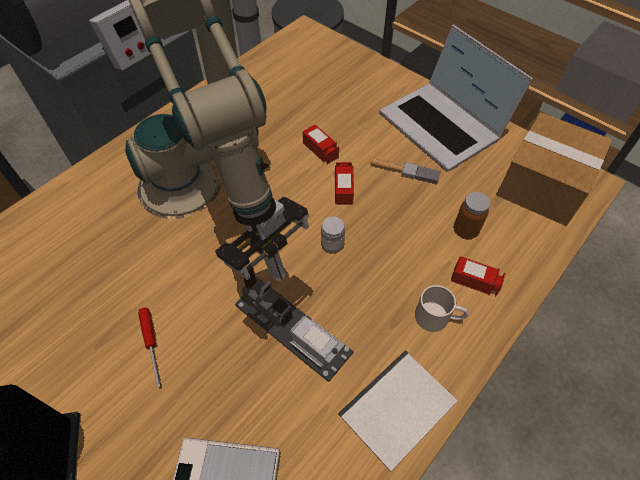

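```bash
python3 -c "
from rig import order; print(order.close_job())"
```

```text
the job is handed in; nothing more can be done
None
```

I laid the tin in the cradle with its lid towards the ram and let go. I then pumped the trigger until it went firm, pressed the release, lifted the hand clear and handed the job in at about 31.6 s.

**Last checks, all good:**
- **Lid:** its outer face measured x ≈ 556.5 mm, against 556.3 mm expected when fully home.
- **Ram:** the nose is back at about 526 mm, against 526.5 mm expected with the ram fully back.
- **Release:** the pad is up again at 85 mm.
- **Surroundings:** the tin lies flat in the cradle, the other things look unmoved in the final picture, and the hand touches nothing.

**What went wrong or disagreed:**
- **First grasp missed:** the real fingertips sit about 26 mm short of the reported TCP. The fingers closed above the tin without touching it. I allowed for the offset from then on.
- **Camera disagreement:** the wrist and top cameras differed by about 3 mm in y, so I used a value between them.
- **Tool tilt:** pushing the trigger gradually tilted the tool to about 13°. The finger was creeping up the trigger, so I backed off once and pushed again.
- **Trigger force:** it took more pulls than planned: four strokes, then two short firm pushes. The highest wrist reading was 14.7 N near the trigger's top. I estimate that as about 16 N at the pad, above the 12–13 N that counts as firm and below the 20 N at which the tin dents. This is worked out from lever geometry, not measured directly.
- **Release force:** I pressed the release down to its stop, where the reading was about 17 N.

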